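# Load the bracket tray and set the magnifier over it

### The job

Get the lamp brackets ready for inspection: swing the magnifier arm a good quarter turn out of the way (it has a black grip stalk), then lay every bracket on the table flat on the floor of the one tray pocket that fits its shape. When all are in, swing the arm back until the lens is centred over the middle of the tray, throw the lamp switch fully on, and leave the finial, the drip dish and the spool where they are.

Things in the scene. Friction and masses are not known exactly. Their poses are not given: they have to be found in the camera images.
- bracket_l: Steel bracket 8 mm thick, legs 21 mm wide, about 90 g; may be absent. Ear to lift it by: 8 mm thick along y, 18 mm along x, top 44 mm above the underside. Origin: underside, below the ear's centre; z up; yaw at start within 0.4 rad. Large L: a leg from x -70.5 to +40.5 mm along y = 0 and, at its far end, a leg to y = -70.5 mm (x +19.5 to +40.5).
- bracket_j: Steel bracket 8 mm thick, legs 21 mm wide, about 90 g; may be absent. Ear to lift it by: 8 mm thick along y, 18 mm along x, top 44 mm above the underside. Origin: underside, below the ear's centre; z up; yaw at start within 0.4 rad. Narrow hook: a leg from x -64.5 to +46.5 mm along y = 0 and, at its far end, a foot to y = +40.5 mm (x +25.5 to +46.5).
- bracket_t: Steel bracket 8 mm thick, legs 21 mm wide, about 90 g; may be absent. Ear to lift it by: 8 mm thick along y, 18 mm along x, top 44 mm above the underside. Origin: underside, below the ear's centre; z up; yaw at start within 0.4 rad. T: a crossbar from y -40.5 to +40.5 mm (x -4.5 to +16.5) and a stem along y = 0 to x = -34.5 mm.
- bracket_u: Steel bracket 8 mm thick, legs 21 mm wide, about 90 g; may be absent. Ear to lift it by: 8 mm thick along y, 18 mm along x, top 44 mm above the underside. Origin: underside, below the ear's centre; z up; yaw at start within 0.4 rad. U: a base from y -40.5 to +40.5 mm (x -12 to +9) and two legs at its ends to x = +39 mm; mouth 39 mm wide.
- tray: Grey nesting tray fixed to the table, 128 x 158 mm (x, y), wall 12 mm high, floor at 4 mm. Ribs 4 mm wide, 6 mm above the floor, part it into four interlocking pockets: L left, hook right, T middle, U in front round the T's stem; 2.5 mm play on each side of a bracket. Origin: centre of underside; x away from the robot, y left; yaw within 0.2 rad.
- tray_mid (a point): Middle of the tray's floor, 4 mm above the table; axes as the tray. The ears of seated brackets stand to 48 mm above the table and 50 to 60 mm apart (centres), so a gripper must not be opened wide beside them.
- seat_l (a point): Point on the tray floor (4 mm above the table) where the origin of the large L belongs, the bracket's axes along the tray's. In the tray frame x +15, y +60 mm.
- seat_j (a point): The same for the narrow hook: tray frame x +9, y -60 mm.
- seat_t (a point): The same for the T: tray frame x +9, y 0 mm.
- seat_u (a point): The same for the U: tray frame x -43.5, y 0 mm.
- pivot (a point): Swivel of the bench magnifier, on top of its fixed stand behind the tray (base disc 92 mm across, post 18 mm thick), 150 mm above the table. The arm swings level about the vertical through this point.
- lens (a point): Centre of the round magnifier lens (103 mm across its rim, 13 mm thick), 150 mm above the table, 205 mm from the swivel; carried by the swing arm.
- stalk (a point): Point on the axis of the black upright grip stalk of the swing arm (round, 16 mm across, from 155 to 202 mm above the table), 105 mm from the swivel toward the lens; this point is at 190 mm height.
- mag_arm (a joint): Swing angle of the magnifier arm in rad, positive counterclockwise seen from above, range -2.4 to 2.4; 0 when the arm points along the stand's own front, which is within about 0.4 rad of straight at the robot. A friction swivel (about 0.35 N m, so some 3 to 4 N at the stalk): it stays where it is released.
- switch (a joint): Toggle of the lamp's switch box in rad: 0 is off, leaning toward the robot; 1.0 is on, leaning away. It stays where it is left.
- switch_tip (a point): Centre of the ball (26 mm across) at the top of the toggle, about 66 mm above the table at either end of its throw; at off it stands 24 mm on the robot's side of the box's middle, at on 24 mm on the far side. The toggle is a 10 mm rod, 50 mm from its axle (22 mm above the table) to the ball's centre, and takes about 1 to 2 N to push over.
- switch_base: The black switch box under the toggle, 70 x 50 x 25 mm (x, y, z), fixed to the table at the right of the brackets. Origin: centre of its underside; x, roughly away from the robot, is the way the toggle is thrown to switch on.
- finial: Bystander: small brass finial standing on the table, 36 x 36 x 64 mm, origin under its centre.
- bobeche: Bystander: shallow brass drip dish, 68 mm across, 14 mm high, origin under its centre.
- spool: Bystander: spool of copper wire, 62 mm across, 50 mm high, origin under its centre.
Things that resemble listed ones, but are neither listed nor needed, are in the scene too. What is meant by the tray is not orange, and is the larger of those in its own colour.

How it is judged:
By the outcome, as a careful person would: the job done as asked, in the order asked, and still so for the second after the job is handed in, with the robot touching nothing.
Of bracket_l, bracket_j, bracket_t, bracket_u only 3 to 4 are there at a start; the rules pass over those that are not, and their reading is None.
At some moment in a run one of bracket_l, bracket_j, bracket_t, bracket_u may be knocked a few centimetres aside while the robot is not near it.
It also fails if it takes over 210 s, if anything falls off the work surface, if the arm or the gripper's body presses on something with over 40 N, if the wrist force passes 120 N, or if a joint passes its speed limit or range.

### The arm

A 6-joint arm with a two-finger parallel gripper is mounted at the origin on the work surface; the furniture and walls round the work are solid. World frame = base frame: x ahead of the robot, y to its left, z up, the work surface at z = 0. Lengths are in mm, angles in rad, forces in N, time in s.
With the tool pointing down it reaches from about 275 to 750 mm from the base axis. Payload 10.2 kg.
Tool frame: the origin (TCP) lies midway between the tips of the shut fingers; the grasp point (between the pads) lies grip_depth behind it (grip_depth is the distance from the TCP to the grasp point, in mm); z points along the fingers, y is the line along which they close (so a half turn about z gives the same grasp; the last joint's range is limited). The gripper opens to 85 mm and grips with 20 to 120 N. Pads are 22 mm wide; open, the fingers measure 114 mm over their backs; the gripper's body (76 mm by 85 mm) begins 54 mm behind the grasp point. The pads swing forward as they close: fully open they stand 13 mm farther back than shut.
Start: joints at [1.112, 0.313, 1.498, -0, 1.331, -0.223], TCP at [122.664, 510.475, 231.294] pointing down, gripper open.
Joint ranges: [-2.94, 2.94], [-0.97, 2.17], [0.19, 2.56], [-1.23, 4.37], [0.02, 3.11], [-2.88, 2.88]. Speed limits (rad/s): [2.39, 2.39, 3.01, 3.14, 3.14, 3.14].

### API

Orientations are given as a unit quaternion [w, x, y, z].
In Python, from rig import * gives the robot as it stands.
- The arm moves only by the tool servo_tool, never from a script. Its argument "commands" is a list of rows, each a list of 3 entries, a list of its own where there are three numbers: the gripper command: -1 is fully open, 1 is shut, values between are in proportion, then the shift along the tool's x, y, z in m, then the turn, a rotation vector about the tool's x, y, z in units of 6 degrees (1.0 is 6 degrees). In form: [[grip, [dx, dy, dz], [ax, ay, az]], ...]. A call has 1 to 10 rows; each row shifts and turns the commanded pose from where the row before left it, along the tool's axes as they then stand; what a row does not reach is not made up. A row lasts 1/12 s, in which the tool goes at most 41.7 mm and 7.16 degrees, less where a joint would pass 70% of its speed; a pose out of reach is approached as far as the arm can. A call is refused whole if a number of a shift passes 0.0417 or a number of a turn 1, either way. A call with a gripper value outside its range is refused whole. The fingers move at their own pace and stop on an object; "squeeze" is the grip in N (left out, the last holds). Time passes only in rows, so rows that do not move let the fingers close. It gives the time, the measured TCP pose, the force, the opening and the grip force at its end, in the units of the state.
- sense(): the state, without advancing time (a new reading comes with each control period).
- capture(name): name is "scene" or "top"; returns a dict with "pixels" (400x640x3 uint8, red, green, blue), "z_map" (400x640 float32, mm along the optical axis (not along the pixel's ray), 0 where there is no reading), "fx", "fy", "cx", "cy" (pixels), "rvec" (rotation vector, rad) and "tvec" (3), from world to camera coordinates, as OpenCV has them. Camera axes: x right, y down, z forward; pixel columns grow to the right and rows downward; lengths in mm; the calibration is good to about 2 mm. A picture is of the moment at which its call begins.
- finish_job(): hands the job in; it is judged then, once.
The state is a dict: "time_s": time; "joints": joint angles; "dq": joint speeds; "tau": joint torques, N m; "eef_pos": TCP position; "ee_rot": TCP orientation; "force": force on the tool from outside, world axes, zero at the start; "wrist_torque": the same for the moment, N m; "grip_width": opening from 0.0 (shut) to 1.0 (fully open); "grip_force": force on a finger pad.
Only numpy, scipy, OpenCV 4.12 (cv2) and the standard library are available. Lean on these libraries where they do the work, as an engineer would, in place of code of your own. Each camera call takes 0.05 s, during which the arm holds its last target. There are 200 camera calls.

## Working session

There is one attempt and no reset: what is moved stays moved. The work goes in short steps, Python scripts to look and compute and a tool call to move; the robot and the scene stay as the last step left them, time stands still between calls to the robot, and variables do not carry over. Pictures are saved under pics/ and viewed, at most 16 in all, crops included, and the job is handed in when it is done.

Besides the shell and the picture viewer there is one more tool, called after ">>>" by a JSON object that holds its "op" and its "data", one argument or row to a line. servo_tool: Moves the arm, as the interface text tells. Its arguments: {"type":"object","properties":{"commands":{"type":"array"},"squeeze":{"type":"number"}},"required":["commands"]}

```bash
ls; mkdir -p pics; python3 - <<'E'
from rig import *
import cv2,numpy as np,pickle
print(sense())
d={}
for n in("top","scene"):
    c=capture(n);d[n]=c
    cv2.imwrite(f"pics/{n}0.png",c["pixels"][:,:,::-1])
    R=cv2.Rodrigues(np.array(c["rvec"],float))[0]
    print(n,c["fx"],c["fy"],c["cx"],c["cy"],(-R.T@np.array(c["tvec"])).round(1),R.round(3).tolist())
pickle.dump(d,open("c0.pkl","wb"))
E
```

```text
pics
{'time_s': 0.0, 'joints': array([ 1.11162197e+00,  3.13470739e-01,  1.49845466e+00,  2.65241912e-05,
        1.33098531e+00, -2.23405145e-01]), 'dq': array([ 0.00037184, -0.00035983,  0.00085581,  0.00183925, -0.00048944,
       -0.00023978]), 'tau': array([-1.36778581e-04, -4.12266719e+01, -2.59743190e+01, -1.74705274e-04,
        4.13416288e-03, -1.67179763e-05]), 'eef_pos': array([122.52594017, 510.23685798, 230.71784494]), 'ee_rot': array([-2.32715659e-04,  1.17614870e-01,  9.93059066e-01, -6.16705461e-04]), 'force': array([-0.6546849 ,  0.9740189 ,  0.22593016]), 'wrist_torque': array([-0.01145642, -0.03648346, -0.01519253]), 'grip_force': 0.0, 'grip_width': 1.0016510157473482}
top 471.6543121748139 471.6543121748139 318.036429280672 196.45975526870203 [ 209.     2.8 1395.2] [[0.032, -0.999, -0.007], [-0.973, -0.03, -0.23], [0.23, 0.014, -0.973]]
scene 447.66602154121387 447.66602154121387 312.2615349043049 194.62285298232212 [  -41.6 -1070.3  1193.3] [[0.895, -0.445, 0.008], [-0.289, -0.594, -0.751], [0.339, 0.671, -0.66]]
```

View pics/top0.png

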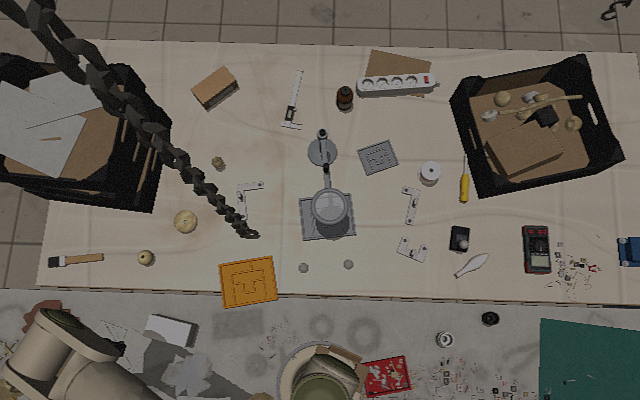

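View pics/scene0.png

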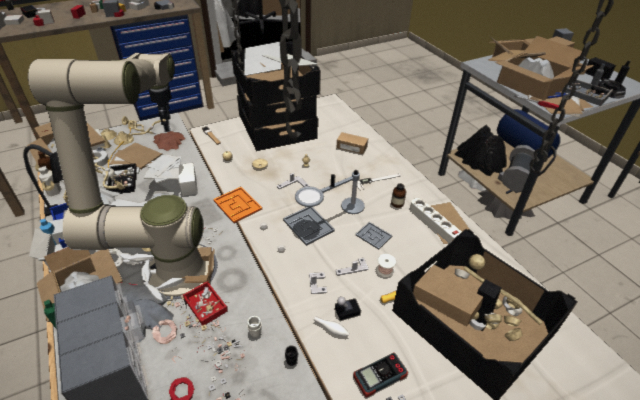

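The top view shows the tray at (327,217) under the lens (331,205), the stand at (322,152), the L at (248,197), the hook at (411,203), the U at (411,247) and the switch at (459,238). Also there are the spool (429,172), finial (218,163) and dish (185,221). I see no T yet. Next I'll zoom in and measure.

```bash
cat > h.py <<'E'
from rig import *
import cv2,numpy as np,pickle
def cam(c):
    R=cv2.Rodrigues(np.array(c["rvec"],float))[0];return R,np.array(c["tvec"],float).ravel()
def ray(c,u,v,z):
    R,t=cam(c);o=-R.T@t
    d=R.T@np.array([(u-c["cx"])/c["fx"],(v-c["cy"])/c["fy"],1.]);return o+d*(z-o[2])/d[2]
def cloud(c):
    R,t=cam(c);v,u=np.mgrid[0:400,0:640];Z=c["z_map"].astype(float)
    P=np.dstack([(u-c["cx"])/c["fx"]*Z,(v-c["cy"])/c["fy"]*Z,Z])-t
    W=P@R; W[Z==0]=np.nan;return W
def proj(c,p):
    R,t=cam(c);q=R@np.array(p,float)+t;return np.array([c["fx"]*q[0]/q[2]+c["cx"],c["fy"]*q[1]/q[2]+c["cy"]])
def rect(c,x0,x1,y0,y1,z,s=2):
    "orthophoto of plane z: column=(y1-y)*s, row=(x1-x)*s"
    w=[(x1,y1),(x1,y0),(x0,y0),(x0,y1)]
    src=np.float32([proj(c,(a,b,z)) for a,b in w]);W,H=(y1-y0)*s,(x1-x0)*s
    return cv2.warpPerspective(c["pixels"][:,:,::-1],cv2.getPerspectiveTransform(src,np.float32([(0,0),(W,0),(W,H),(0,H)])),(int(W),int(H)),flags=cv2.INTER_CUBIC)
E
python3 - <<'E'
from h import *
d=pickle.load(open("c0.pkl","rb"))
c=d["top"]
cv2.imwrite("pics/topz.png",cv2.resize(c["pixels"][130:290,170:480,::-1],None,fx=2.58,fy=2.58,interpolation=cv2.INTER_CUBIC))
cv2.imwrite("pics/scz.png",cv2.resize(d["scene"]["pixels"][130:350,190:440,::-1],None,fx=2.7,fy=2.7,interpolation=cv2.INTER_CUBIC))
W=cloud(c)
for n,u,v in [("lens",331,205),("base",312,158),("piv",322,133),("tray",305,232),("L",240,187),("hook",413,205),("U",402,252),("sw",462,231),("spool",429,170),("fin",218,160),("dish",185,221),("disc1",303,267),("disc2",348,264),("chain",248,230),("chain2",200,180),("ball",145,257),("tray2",378,157)]:
    print(n,W[v,u].round(0))
E
```

```text
lens [479. -15. 155.]
base [656.  45.  13.]
piv [675.  15. 179.]
tray [428.  58.   4.]
L [559. 261.   9.]
hook [ 517. -262.   16.]
U [ 377. -230.    3.]
sw [ 442. -403.   24.]
spool [ 616. -303.   56.]
fin [630. 325.  49.]
dish [450. 419.   4.]
disc1 [323.  59.  18.]
disc2 [335. -71.  24.]
chain [319. 116. 697.]
chain2 [320. 118. 975.]
ball [335. 513.  41.]
tray2 [ 669. -159.    3.]
```

View pics/topz.png

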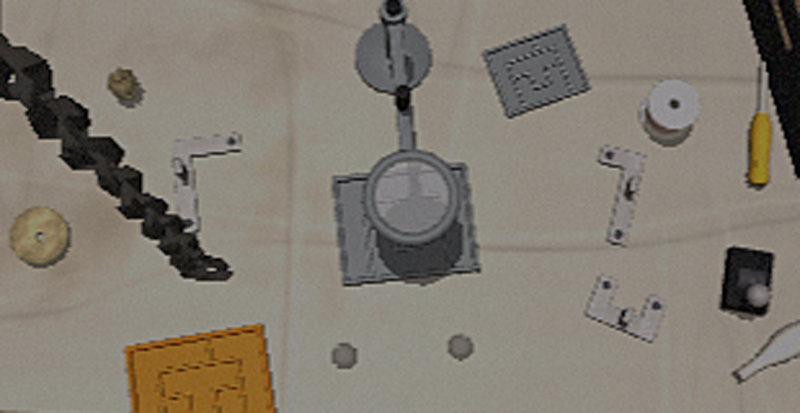

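View pics/scz.png

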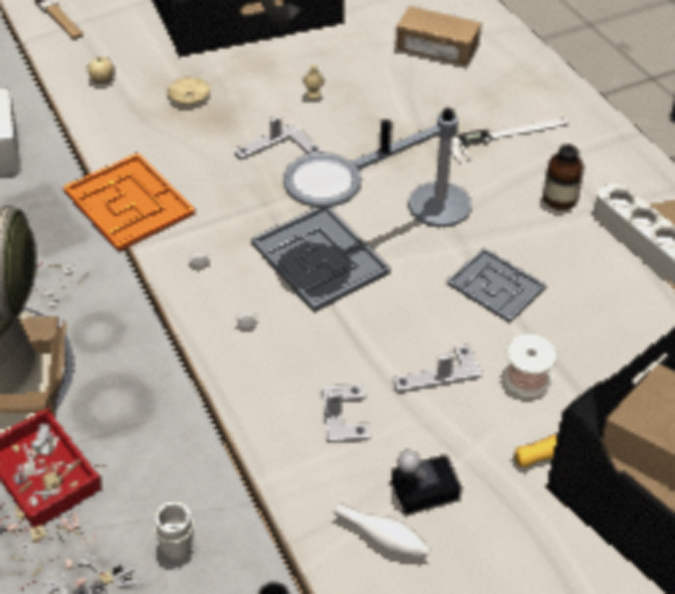

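The zooms show three brackets: L, hook and U. There's no T. The stalk top is at top pixel (326,168), the lens centre at about (329,206) and the swivel cap at about (323,133). The right tray is the larger grey one under the lens. I'll triangulate the stalk, pivot and lens first.

```bash
python3 - <<'E'
from h import *
import rig
print([n for n in dir(rig) if not n.startswith('_')], getattr(rig,'grip_depth',None))
d=pickle.load(open("c0.pkl","rb"));t=d["top"];s=d["scene"]
def tp(u,v): return 170+u/2.58,130+v/2.58
def sp(u,v): return 190+u/2.7,130+v/2.7
def tri(a,b):
    A=[];B=[]
    for c,(u,v) in((t,a),(s,b)):
        R,tt=cam(c);o=-R.T@tt;dd=R.T@np.array([(u-c["cx"])/c["fx"],(v-c["cy"])/c["fy"],1.]);dd/=np.linalg.norm(dd)
        M=np.eye(3)-np.outer(dd,dd);A.append(M);B.append(M@o)
    return np.linalg.solve(A[0]+A[1],B[0]+B[1]).round(1)
print("lens",tri(tp(411.5,197),sp(322,179)),ray(t,*tp(411.5,197),156).round(1),ray(s,*sp(322,179),156).round(1))
print("stalk top",tri(tp(403,93),sp(386,124)),ray(t,*tp(403,93),202).round(1),ray(s,*sp(386,124),202).round(1))
print("cap",tri(tp(394,5),sp(448,116)))
print("base disc",ray(t,*tp(393,58),8).round(1),ray(s,*sp(440,204),8).round(1))
# dark pixels near stalk
for c,(r0,r1,c0,c1) in((t,(150,185,312,340)),(s,(160,200,320,350))):
    g=c["pixels"][r0:r1,c0:c1].max(2); m=(g<45).astype(np.uint8)
    n,l,st,ce=cv2.connectedComponentsWithStats(m)
    for i in range(1,n):
        if st[i,4]>5: print(st[i],ce[i]+[c0,r0])
E
```

```text
['PlanningError', 'capture', 'finish_job', 'grip_depth', 'sense'] 18.700000000000003
lens [479.2 -11.7 148. ] [475.4 -11.1 156. ] [477.4 -19.9 156. ]
stalk top [5.782e+02 3.000e-01 1.962e+02] [574.   1. 202.] [577.2  -5.8 202. ]
cap [684.7  13.2 164. ]
base disc [676.7  13.9   8. ] [680.9   6.2   8. ]
[10 13  8 10 47] [325.82978723 167.23404255]
[11 15  3 12 32] [332.125 181.   ]
```

>>> {"op": "servo_tool", "data": {
  "commands": [
    [-1,[-0.028,-0.0195,0],[0,0,0]],
    [-1,[-0.028,-0.0195,0],[0,0,0]],
    [-1,[-0.028,-0.0195,0],[0,0,0]],
    [-1,[-0.028,-0.0195,0],[0,0,0]],
    [-1,[-0.028,-0.0195,0],[0,0,0]],
    [-1,[-0.028,-0.0195,0],[0,0,0]],
    [-1,[-0.028,-0.0195,0],[0,0,0]],
    [-1,[-0.028,-0.0195,0],[0,0,0]],
    [-1,[-0.028,-0.0195,0],[0,0,0]],
    [-1,[-0.028,-0.0195,0],[0,0,0]]
  ],
  "squeeze": 30
}}

```text
time_s: 0.93
eef_pos: [350.1, 254.0, 231.2]
ee_rot: [-0.0, 0.118, 0.993, -0.0]
force: [0.0, 0.7, 0.2]
grip_width: 0.999
grip_force: 0.0
```

>>> {"op": "servo_tool", "data": {
  "commands": [
    [-1,[-0.028,-0.0195,0],[0,0,0]],
    [-1,[-0.028,-0.0195,0],[0,0,0]],
    [-1,[-0.028,-0.0195,0],[0,0,0]],
    [-1,[-0.028,-0.0195,0],[0,0,0]],
    [-1,[-0.028,-0.0195,0],[0,0,0]],
    [-1,[-0.028,-0.0195,0],[0,0,0]],
    [-1,[-0.028,-0.0195,0],[0,0,0]],
    [-1,[-0.028,-0.0195,0],[0,0,0]],
    [-1,[-0.028,-0.0195,0],[0,0,0]],
    [-1,[-0.028,-0.0195,0],[0,0,0]]
  ]
}}

```text
time_s: 1.77
eef_pos: [576.8, -1.0, 230.9]
ee_rot: [-0.0, 0.118, 0.993, 0.0]
force: [-0.0, 0.7, -0.1]
grip_width: 1.001
grip_force: 0.0
```

>>> {"op": "servo_tool", "data": {
  "commands": [
    [-1,[0,0,0.015],[0,0,0]],
    [-1,[0,0,0.015],[0,0,0]],
    [-1,[0,0,0.015],[0,0,0]],
    [-1,[0,0,0.012],[0,0,0]],
    [-1,[0,0,0.004],[0,0,0]],
    [0.3,[0,0,0],[0,0,0]],
    [0.6,[0,0,0],[0,0,0]],
    [1,[0,0,0],[0,0,0]],
    [1,[0,0,0],[0,0,0]],
    [1,[0,0,0],[0,0,0]]
  ]
}}

```text
time_s: 2.6
eef_pos: [576.3, 0.4, 170.9]
ee_rot: [0.001, 0.118, 0.993, -0.0]
force: [-0.3, -0.6, -0.5]
grip_width: 0.298
grip_force: 0.0
```

>>> {"op": "servo_tool", "data": {
  "commands": [
    [1,[0,0,0],[0,0,0]],
    [1,[0,0,0],[0,0,0]],
    [1,[0,0,0],[0,0,0]],
    [1,[0,0,0],[0,0,0]],
    [1,[0,0,0],[0,0,0]]
  ]
}}

```text
time_s: 3.02
eef_pos: [576.4, 0.6, 170.9]
ee_rot: [0.001, 0.118, 0.993, 0.0]
force: [1.7, 2.5, 5.5]
grip_width: 0.179
grip_force: 29.5
```

```bash
python3 - <<'E'
import numpy as np
a=np.radians(186.6-np.arange(0,113,4)); p=105*np.c_[np.cos(a),np.sin(a)]
d=np.diff(p,axis=0); T=np.array([[-.972,.2336],[.2336,.972]])
q=np.diff((p@T.T).round(1)-0,axis=0)/1000
print(q.round(4).tolist())
E
```

```text
[[0.0022, 0.007], [0.0018, 0.0071], [0.0013, 0.0072], [0.0008, 0.0073], [0.0003, 0.0073], [-0.0003, 0.0073], [-0.0007, 0.0073], [-0.0013, 0.0072], [-0.0017, 0.0071], [-0.0023, 0.007], [-0.0027, 0.0068], [-0.0032, 0.0066], [-0.0037, 0.0063], [-0.0041, 0.0061], [-0.0045, 0.0058], [-0.0048, 0.0055], [-0.0053, 0.0051], [-0.0056, 0.0047], [-0.0059, 0.0043], [-0.0062, 0.0039], [-0.0065, 0.0035], [-0.0067, 0.0029], [-0.0069, 0.0026], [-0.007, 0.002], [-0.0072, 0.0015], [-0.0072, 0.0011], [-0.0073, 0.0005], [-0.0074, 0.0]]
```

>>> {"op": "servo_tool", "data": {
  "commands": [
    [1,[0.0022,0.007,0],[0,0,0]],
    [1,[0.0018,0.0071,0],[0,0,0]],
    [1,[0.0013,0.0072,0],[0,0,0]],
    [1,[0.0008,0.0073,0],[0,0,0]],
    [1,[0.0003,0.0073,0],[0,0,0]],
    [1,[-0.0003,0.0073,0],[0,0,0]],
    [1,[-0.0007,0.0073,0],[0,0,0]],
    [1,[-0.0013,0.0072,0],[0,0,0]],
    [1,[-0.0017,0.0071,0],[0,0,0]],
    [1,[-0.0023,0.007,0],[0,0,0]]
  ]
}}

```text
time_s: 3.85
eef_pos: [591.8, 69.8, 170.4]
ee_rot: [-0.001, 0.118, 0.993, -0.001]
force: [-2.0, -4.8, 5.1]
grip_width: 0.178
grip_force: 30.1
```

>>> {"op": "servo_tool", "data": {
  "commands": [
    [1,[-0.0027,0.0068,0],[0,0,0]],
    [1,[-0.0032,0.0066,0],[0,0,0]],
    [1,[-0.0037,0.0063,0],[0,0,0]],
    [1,[-0.0041,0.0061,0],[0,0,0]],
    [1,[-0.0045,0.0058,0],[0,0,0]],
    [1,[-0.0048,0.0055,0],[0,0,0]],
    [1,[-0.0053,0.0051,0],[0,0,0]],
    [1,[-0.0056,0.0047,0],[0,0,0]],
    [1,[-0.0059,0.0043,0],[0,0,0]],
    [1,[-0.0062,0.0039,0],[0,0,0]]
  ]
}}

```text
time_s: 4.68
eef_pos: [649.6, 112.8, 170.3]
ee_rot: [-0.002, 0.118, 0.993, -0.001]
force: [-6.6, -0.9, 5.7]
grip_width: 0.175
grip_force: 30.4
```

>>> {"op": "servo_tool", "data": {
  "commands": [
    [1,[-0.0065,0.0035,0],[0,0,0]],
    [1,[-0.0067,0.0029,0],[0,0,0]],
    [1,[-0.0069,0.0026,0],[0,0,0]],
    [1,[-0.007,0.002,0],[0,0,0]],
    [1,[-0.0072,0.0015,0],[0,0,0]],
    [1,[-0.0072,0.0011,0],[0,0,0]],
    [1,[-0.0073,0.0005,0],[0,0,0]],
    [1,[-0.0074,0,0],[0,0,0]]
  ]
}}

```text
time_s: 5.35
eef_pos: [707.6, 116.5, 170.3]
ee_rot: [-0.001, 0.117, 0.993, 0.002]
force: [-3.8, 13.6, 4.1]
grip_width: 0.176
grip_force: 30.6
```

>>> {"op": "servo_tool", "data": {
  "commands": [
    [0.3,[0,0,0],[0,0,0]],
    [-0.3,[0,0,0],[0,0,0]],
    [-0.3,[0,0,0],[0,0,0]],
    [-0.3,[0,0,-0.005],[0,0,0]],
    [-0.3,[0,0,-0.02],[0,0,0]],
    [-0.3,[0,0,-0.02],[0,0,0]],
    [-0.3,[0,0,-0.02],[0,0,0]],
    [-0.3,[0.0298,0.0075,0],[0,0,0]],
    [-0.3,[0.0298,0.0075,0],[0,0,0]],
    [-0.3,[0.0298,0.0075,0],[0,0,0]]
  ]
}}

```text
time_s: 6.18
eef_pos: [625.4, 156.4, 235.6]
ee_rot: [0.0, 0.118, 0.993, -0.0]
force: [0.7, -0.4, -0.1]
grip_width: 0.649
grip_force: 0.0
```

>>> {"op": "servo_tool", "data": {
  "commands": [
    [-0.3,[0.0298,0.0075,0],[0,0,0]],
    [-0.3,[0.0298,0.0075,0],[0,0,0]],
    [-0.3,[0.0298,0.0075,0],[0,0,0]],
    [-0.3,[0.0298,0.0075,0],[0,0,0]],
    [-0.3,[0.0298,0.0075,0],[0,0,0]],
    [-0.3,[0.0298,0.0075,0],[0,0,0]],
    [-0.3,[0.0298,0.0075,0],[0,0,0]],
    [-0.3,[0.0298,0.0075,0],[0,0,0]],
    [-0.3,[0.0298,0.0075,0],[0,0,0]],
    [-0.3,[0.0298,0.0075,0],[0,0,0]]
  ]
}}

```text
time_s: 7.02
eef_pos: [352.9, 299.1, 235.8]
ee_rot: [0.0, 0.118, 0.993, 0.0]
force: [0.7, 0.2, 0.3]
grip_width: 0.652
grip_force: 0.0
```

>>> {"op": "servo_tool", "data": {
  "commands": [
    [-0.3,[0.0298,0.0075,0],[0,0,-0.45]],
    [-0.3,[0.0298,0.0075,0],[0,0,-0.45]],
    [-0.3,[0,0,0],[0,0,-0.45]],
    [-0.3,[0,0,0],[0,0,-0.45]],
    [-0.3,[0,0,0],[0,0,-0.45]],
    [-0.3,[0,0,0],[0,0,0]]
  ]
}}

```text
time_s: 7.52
eef_pos: [299.1, 326.1, 235.8]
ee_rot: [0.0, -0.001, 1.0, 0.0]
force: [-0.1, 0.4, 0.1]
grip_width: 0.657
grip_force: 0.0
```

```bash
python3 - <<'E'
from h import *
d={n:capture(n) for n in("top","scene")};pickle.dump(d,open("c1.pkl","wb"))
t=d["top"]
a=cv2.resize(t["pixels"][130:290,170:480,::-1],None,fx=2.58,fy=2.58,interpolation=cv2.INTER_CUBIC)
b=rect(t,410,560,-100,110,12,3)   # tray orthophoto z=12
cv2.imwrite("pics/t1.png",a)
hsv=cv2.cvtColor(t["pixels"],cv2.COLOR_RGB2HSV)
for n,v,u in(("tbl",217,285),("L",187,240),("hook",205,413),("U",252,402),("tray",232,305),("trayfloor",215,330)):print(n,hsv[v,u],t["pixels"][v,u])
E
```

```text
tbl [ 26  14 148] [148 147 140]
L [ 10  15 152] [152 146 143]
hook [143  26  39] [38 35 39]
U [  6   9 144] [144 140 139]
tray [110   6 119] [116 117 119]
trayfloor [120   3  98] [97 97 98]
```

View pics/t1.png

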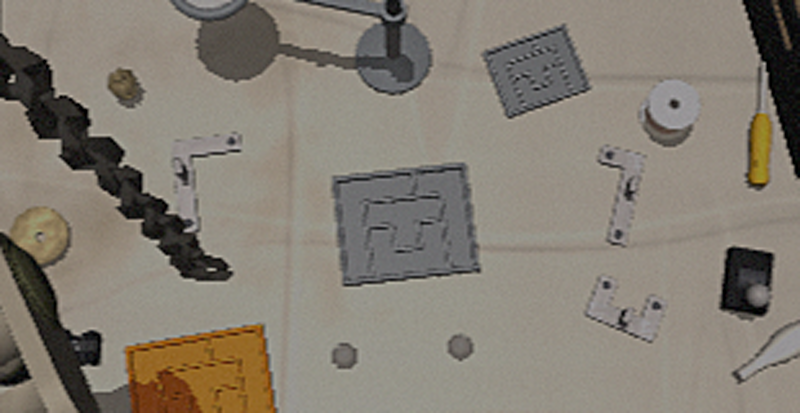

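The tray is now clear, with corners in the zoom at (332,179), (466,163), (480,270) and (344,286). The L, hook and U haven't moved. I'll average a few frames, then mask the tray and brackets.

```bash
cat >> h.py <<'E'
def avg(n,k=8):
    cs=[capture(n) for _ in range(k)];c=cs[0];c["pixels"]=np.mean([x["pixels"] for x in cs],0).astype(np.float32);return c
E
python3 - <<'E'
from h import *
d={n:avg(n) for n in("top","scene")};pickle.dump(d,open("c1.pkl","wb"))
for n in d:
  c=d[n];p=c["pixels"];up=cv2.resize(p,None,fx=4,fy=4,interpolation=cv2.INTER_CUBIC)
  g=up.mean(2)
  # tray
  a=np.array([proj(c,(486,-8,12))]).ravel().astype(int)
  m=np.zeros(g.shape,np.uint8); m[((g<130) if n=="top" else (g<g[a[1]*4-20:a[1]*4+20,a[0]*4-20:a[0]*4+20].mean()+35))&(np.ptp(up,axis=2)<8 if n=="top" else np.ptp(up,axis=2)<15)]=255
  k=60*4;x0,y0=a[0]*4-k,a[1]*4-k;mm=np.zeros_like(m);mm[y0:y0+2*k,x0:x0+2*k]=m[y0:y0+2*k,x0:x0+2*k]
  mm=cv2.morphologyEx(mm,cv2.MORPH_CLOSE,np.ones((9,9)))
  cs=max(cv2.findContours(mm,0,2)[0],key=cv2.contourArea)
  W=np.array([ray(c,(u+.5)/4-.5,(v+.5)/4-.5,12)[:2] for u,v in cs[:,0]],np.float32)
  (cx,cy),(w,h),an=cv2.minAreaRect(W);print(n,"tray",cx,cy,w,h,an)
L=[]
for n in d:
  c=d[n];c2=dict(c);c2["pixels"]=np.clip((c["pixels"]-60)*1.6,0,255).astype(np.uint8)
  row=[rect(c2,*r,8,2) for r in((440,590,180,300),(430,580,-320,-200),(330,480,-300,-180))]
  L.append(np.hstack(row))
cv2.imwrite("pics/br.png",np.vstack(L))
E
```

```text
top tray 476.06390380859375 -4.886894226074219 130.74578857421875 159.33331298828125 8.30126953125
scene tray 475.64984130859375 -12.683403015136719 134.9633026123047 169.11534118652344 8.481535911560059
```

View pics/br.png

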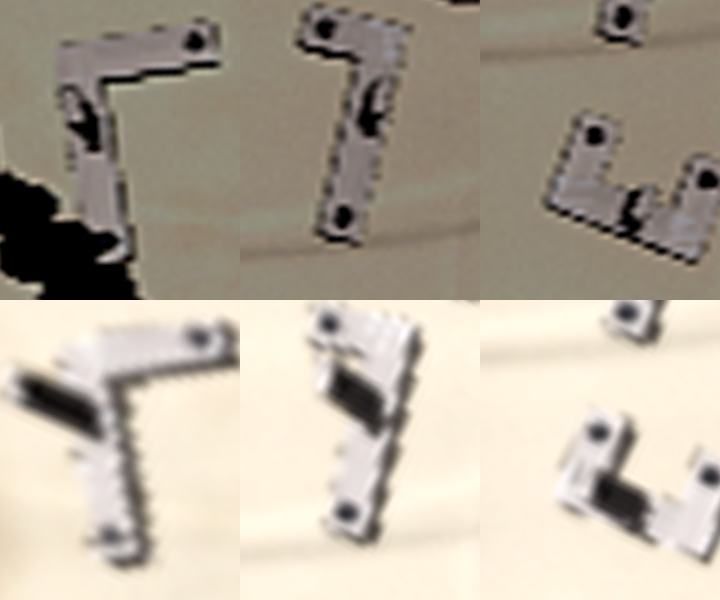

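The rectified tiles at z=8 show all three brackets with hole marks: L (195,40), hook (325,27) and (343,215), U (595,134) and (707,180). The hole spacings match the given shapes, so I'll use subpixel hole centroids for the poses.

```bash
cat >> h.py <<'E'
H={"l":[(-60,0),(30,-60)],"j":[(-54,0),(36,30)],"u":[(28.5,-30),(28.5,30)]}
def hole(c,w,z=8,r=4):
    u,v=proj(c,(*w,z))
    for _ in range(4):
        g=cv2.getRectSubPix(cv2.cvtColor(c["pixels"].astype(np.float32),cv2.COLOR_RGB2GRAY),(8*r+1,8*r+1),(u,v)) if 0 else cv2.getRectSubPix(cv2.cvtColor(c["pixels"].astype(np.float32),cv2.COLOR_RGB2GRAY),(2*r+1,2*r+1),(float(u),float(v)))
        k=np.clip(np.median(g)-25-g,0,None); Y,X=np.mgrid[-r:r+1,-r:r+1]
        if k.sum()<20: return None
        u+=(k*X).sum()/k.sum();v+=(k*Y).sum()/k.sum()
    return ray(c,u,v,z)[:2]
def pose(b,p0,p1):
    m=np.array(H[b],float);e=np.array(p1)-p0;f=m[1]-m[0]
    a=np.arctan2(e[1],e[0])-np.arctan2(f[1],f[0]);a=(a+np.pi)%(2*np.pi)-np.pi
    R=np.array([[np.cos(a),-np.sin(a)],[np.sin(a),np.cos(a)]])
    o=(np.array(p0)+p1)/2-R@m.mean(0);return o.round(1),round(a,3),round(np.hypot(*e)-np.hypot(*f),1)
def holes(b,o,a): 
    R=np.array([[np.cos(a),-np.sin(a)],[np.sin(a),np.cos(a)]]);return [np.array(o)+R@np.array(m) for m in H[b]]
def find(c,b,h0,z=8,r=4):
    p=[hole(c,w,z,r) for w in h0]
    return None if any(x is None for x in p) else (pose(b,*p),[x.round(1) for x in p])
E
python3 - <<'E'
from h import *
d=pickle.load(open("c1.pkl","rb"))
for b,h0 in(("l",[(472,246),(570,202)]),("j",[(472,-251),(566,-242)]),("u",[(390,-293),(413,-237)])):
    for n in d: print(b,n,find(d[n],b,h0,8,3))
E
```

```text
l top None
l scene ((array([524.8, 245.9]), np.float64(0.185), np.float64(-5.0)), [array([468.1, 234. ]), array([563. , 193.4])])
j top ((array([ 519.9, -262.8]), np.float64(-0.237), np.float64(-0.6)), [array([ 467.7, -250.1]), array([ 561.6, -242.1])])
j scene ((array([ 524.3, -268.2]), np.float64(-0.184), np.float64(2.2)), [array([ 470.1, -258.5]), array([ 566.3, -245.2])])
u top ((array([ 374.7, -254.8]), np.float64(-0.376), np.float64(0.7)), [array([ 390.1, -293.5]), array([ 412.4, -237.1])])
u scene ((array([ 371.9, -262.2]), np.float64(-0.415), np.float64(-2.5)), [array([ 386.4, -300. ]), array([ 409.6, -247.4])])
```

```bash
python3 - <<'E'
from h import *
d=pickle.load(open("c1.pkl","rb"))
for b,h0 in(("l",[(472,246),(570,202)]),("j",[(472,-251),(566,-242)]),("u",[(390,-293),(413,-237)])):
    for n in d: 
        print(b,n,find(d[n],b,h0,8,2), [None if x is None else x.round(1) for x in [hole(d[n],w,8,2) for w in h0]])
E
```

```text
l top None [None, array([569.1, 202.6])]
l scene None [None, None]
j top ((array([ 524.4, -263.5]), np.float64(-0.219), np.float64(-0.2)), [array([ 471.8, -251.7]), array([ 566. , -242.1])]) [array([ 471.8, -251.7]), array([ 566. , -242.1])]
j scene ((array([ 526.2, -265.6]), np.float64(-0.23), np.float64(0.1)), [array([ 473.6, -253.3]), array([ 568.2, -244.6])]) [array([ 473.6, -253.3]), array([ 568.2, -244.6])]
u top ((array([ 374.6, -254.8]), np.float64(-0.376), np.float64(0.6)), [array([ 390. , -293.5]), array([ 412.3, -237.1])]) [array([ 390. , -293.5]), array([ 412.3, -237.1])]
u scene ((array([ 376.1, -256.9]), np.float64(-0.373), np.float64(-0.2)), [array([ 391.8, -295.2]), array([ 413.6, -239.4])]) [array([ 391.8, -295.2]), array([ 413.6, -239.4])]
```

>>> {"op": "servo_tool", "data": {
  "commands": [
    [-0.3,[-0.0113,-0.0295,0],[0,0,0]],
    [-0.3,[-0.0113,-0.0295,0],[0,0,0]],
    [-0.3,[-0.0113,-0.0295,0],[0,0,0]],
    [-0.3,[-0.0113,-0.0295,0],[0,0,0]],
    [-0.3,[-0.0113,-0.0295,0],[0,0,0]],
    [-0.3,[-0.0113,-0.0295,0],[0,0,0]],
    [-0.3,[-0.0113,-0.0295,0],[0,0,0]],
    [-0.3,[-0.0113,-0.0295,0],[0,0,0]],
    [-0.3,[-0.0113,-0.0295,0],[0,0,0]],
    [-0.3,[-0.0113,-0.0295,0],[0,0,0]]
  ]
}}

```text
time_s: 9.25
eef_pos: [412.5, 29.6, 235.4]
ee_rot: [0.0, 0.0, 1.0, -0.0]
force: [1.2, 0.9, 0.7]
grip_width: 0.65
grip_force: 0.0
```

>>> {"op": "servo_tool", "data": {
  "commands": [
    [-0.3,[-0.0113,-0.0295,0],[0,0,0]],
    [-0.3,[-0.0113,-0.0295,0],[0,0,0]],
    [-0.3,[-0.0113,-0.0295,0],[0,0,0]],
    [-0.3,[-0.0113,-0.0295,0],[0,0,0]],
    [-0.3,[-0.0113,-0.0295,0],[0,0,0]],
    [-0.3,[-0.0113,-0.0295,0],[0,0,0]],
    [-0.3,[-0.0113,-0.0295,0],[0,0,0]],
    [-0.3,[-0.0113,-0.0295,0],[0,0,0]],
    [-0.3,[-0.0113,-0.0295,0],[0,0,0]],
    [-0.3,[-0.0113,-0.0295,0],[0,0,0]]
  ]
}}

```text
time_s: 10.08
eef_pos: [525.5, -265.4, 235.1]
ee_rot: [-0.0, 0.0, 1.0, 0.0]
force: [0.2, 0.1, 0.1]
grip_width: 0.652
grip_force: 0.0
```

>>> {"op": "servo_tool", "data": {
  "commands": [
    [-0.3,[0,0,0.02],[0,0,0.43]],
    [-0.3,[0,0,0.02],[0,0,0.43]],
    [-0.3,[0,0,0.02],[0,0,0.43]],
    [-0.3,[0,0,0.02],[0,0,0.43]],
    [-0.3,[0,0,0.02],[0,0,0.43]],
    [-0.3,[0,0,0.02],[0,0,0]],
    [-0.3,[0,0,0],[0,0,0]]
  ]
}}

```text
time_s: 10.67
eef_pos: [523.7, -262.7, 111.5]
ee_rot: [-0.003, 0.112, 0.994, 0.002]
force: [-1.2, 0.1, -1.1]
grip_width: 0.648
grip_force: 0.0
```

```bash
python3 - <<'E'
from h import *
c=avg("top",3)
for b,h0 in(("j",[(472,-251),(566,-242)]),("u",[(390,-293),(413,-237)])): print(b,find(c,b,h0,8,2))
print(hole(c,(569,202.6),8,2),sense()["eef_pos"])
E
```

```text
j None
u None
[569.02282562 202.50066947] [ 525.62631728 -264.14469633  116.44536263]
```

>>> {"op": "servo_tool", "data": {
  "commands": [
    [-0.3,[0,0,0.02],[0,0,0]],
    [-0.3,[0,0,0.02],[0,0,0]],
    [-0.3,[0,0,0.02],[0,0,0]],
    [-0.3,[0,0,0.02],[0,0,0]],
    [-0.3,[0,0,0.012],[0,0,0]],
    [-0.3,[0,0,0.008],[0,0,0]],
    [-0.3,[0,0,0],[0,0,0]],
    [0.5,[0,0,0],[0,0,0]],
    [1,[0,0,0],[0,0,0]],
    [1,[0,0,0],[0,0,0]]
  ],
  "squeeze": 40
}}

```text
time_s: 11.65
eef_pos: [525.7, -264.2, 16.5]
ee_rot: [0.001, 0.112, 0.994, -0.001]
force: [0.1, 0.0, 0.2]
grip_width: 0.231
grip_force: 0.0
```

>>> {"op": "servo_tool", "data": {
  "commands": [
    [1,[0,0,0],[0,0,0]],
    [1,[0,0,0],[0,0,0]],
    [1,[0,0,0],[0,0,0]],
    [1,[0,0,0],[0,0,0]],
    [1,[0,0,0],[0,0,0]],
    [1,[0,0,0],[0,0,0]]
  ]
}}

```text
time_s: 12.15
eef_pos: [525.6, -264.2, 16.2]
ee_rot: [0.001, 0.112, 0.994, -0.0]
force: [-0.6, -0.2, 5.3]
grip_width: 0.083
grip_force: 40.0
```

>>> {"op": "servo_tool", "data": {
  "commands": [
    [1,[0,0,-0.01],[0,0,0]],
    [1,[0,0,-0.02],[0,0,0]],
    [1,[0,0,-0.02],[0,0,-0.44]],
    [1,[0,0,-0.02],[0,0,-0.44]],
    [1,[0,0,0],[0,0,-0.44]],
    [1,[0,0,0],[0,0,-0.44]],
    [1,[0,0,0],[0,0,-0.44]],
    [1,[0,0,0],[0,0,-0.44]],
    [1,[0,0,0],[0,0,-0.44]],
    [1,[0,0,0],[0,0,-0.46]]
  ]
}}

```text
time_s: 12.98
eef_pos: [525.1, -263.7, 85.7]
ee_rot: [-0.0, -0.074, 0.997, 0.0]
force: [0.2, 0.0, -1.0]
grip_width: 0.086
grip_force: 39.0
```

>>> {"op": "servo_tool", "data": {
  "commands": [
    [1,[0.0002,0.0202,0],[0,0,0]],
    [1,[0.0002,0.0202,0],[0,0,0]],
    [1,[0.0002,0.0202,0],[0,0,0]],
    [1,[0.0002,0.0202,0],[0,0,0]],
    [1,[0.0002,0.0202,0],[0,0,0]],
    [1,[0.0002,0.0202,0],[0,0,0]],
    [1,[0.0002,0.0202,0],[0,0,0]],
    [1,[0.0002,0.0202,0],[0,0,0]],
    [1,[0.0002,0.0202,0],[0,0,0]],
    [1,[0.0002,0.0202,0],[0,0,0]]
  ]
}}

```text
time_s: 13.82
eef_pos: [493.6, -63.3, 85.8]
ee_rot: [0.0, -0.073, 0.997, 0.0]
force: [-0.4, -0.3, -1.2]
grip_width: 0.084
grip_force: 39.1
```

>>> {"op": "servo_tool", "data": {
  "commands": [
    [1,[0,0,0.018],[0,0,0]],
    [1,[0,0,0.018],[0,0,0]],
    [1,[0,0,0],[0,0,0]],
    [1,[0,0,0],[0,0,0]]
  ]
}}

```text
time_s: 14.15
eef_pos: [493.6, -64.2, 49.4]
ee_rot: [-0.001, -0.073, 0.997, 0.0]
force: [1.3, -0.3, -1.0]
grip_width: 0.083
grip_force: 39.1
```

```bash
python3 - <<'E'
from h import *
s=sense();print(s["eef_pos"],s["ee_rot"],s["grip_width"])
zb=s["eef_pos"][2]-16.2+8;print(zb)
L=[]
d={}
for n in("top","scene"):
    c=avg(n,4);d[n]=c
    c2=dict(c);c2["pixels"]=np.clip((c["pixels"]-30)*1.3,0,255).astype(np.uint8)
    L.append(np.hstack([rect(c2,390,570,-110,90,z,2) for z in(zb,12)]))
pickle.dump(d,open("c2.pkl","wb"))
cv2.imwrite("pics/j1.png",cv2.resize(np.vstack(L),None,fx=.83,fy=.83))
E
```

```text
[493.64788293 -64.15751724  49.42764901] [-6.25188962e-04 -7.26102836e-02  9.97360149e-01  2.96728450e-04] 0.08286785508641156
41.22764901233006
```

View pics/j1.png

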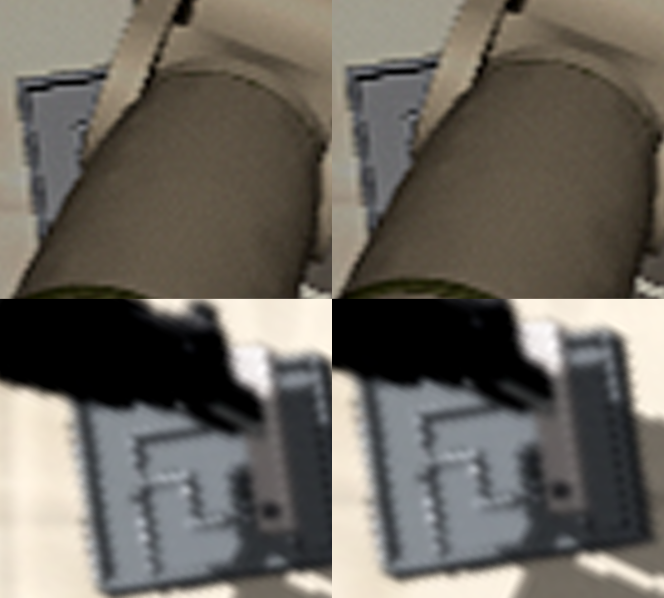

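The scene view shows the held hook's near hole at tile (270,512), which agrees with the robot's pose to about 1.5 mm. The top view is blocked by the arm. I'll compare the tray itself across both cameras in the earlier clear images.

```bash
python3 - <<'E'
from h import *
d=pickle.load(open("c1.pkl","rb"));L=[]
for n in d:
    c=dict(d[n]);c["pixels"]=np.clip((c["pixels"]-c["pixels"][217,327].mean())*2.2+110,0,255).astype(np.uint8)
    a=cv2.resize(rect(c,395,560,-105,90,10,2),None,fx=1.02,fy=1.02)
    L.append(a)
cv2.imwrite("pics/tr.png",np.hstack(L));print(L[0].shape)
E
```

```text
(337, 398, 3)
```

View pics/tr.png

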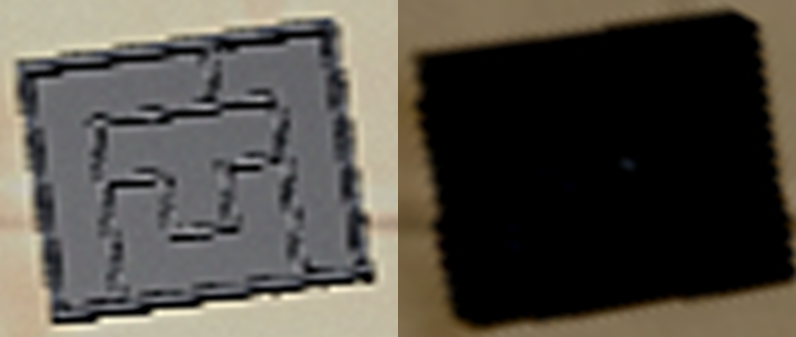

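>>> {"op": "servo_tool", "data": {
  "commands": [
    [1,[-0.0022,-0.0011,0],[0,0,0]],
    [1,[0,0,0.01],[0,0,0]],
    [1,[0,0,0.006],[0,0,0]],
    [1,[0,0,0.004],[0,0,0]],
    [1,[0,0,0.003],[0,0,0]],
    [1,[0,0,0.002],[0,0,0]],
    [1,[0,0,0],[0,0,0]]
  ]
}}

```text
time_s: 15.13
eef_pos: [496.0, -65.0, 23.8]
ee_rot: [-0.0, -0.073, 0.997, 0.0]
force: [-0.5, 0.2, -0.8]
grip_width: 0.086
grip_force: 39.1
```

>>> {"op": "servo_tool", "data": {
  "commands": [
    [1,[0,0,0.002],[0,0,0]],
    [1,[0,0,0.0012],[0,0,0]],
    [1,[0,0,0],[0,0,0]]
  ]
}}

```text
time_s: 15.38
eef_pos: [496.2, -65.0, 21.0]
ee_rot: [-0.0, -0.073, 0.997, 0.0]
force: [0.1, 0.0, -0.6]
grip_width: 0.086
grip_force: 39.1
```

>>> {"op": "servo_tool", "data": {
  "commands": [
    [0.6,[0,0,0],[0,0,0]],
    [0.4,[0,0,0],[0,0,0]],
    [0.4,[0,0,0],[0,0,0]],
    [0.4,[0,0,0],[0,0,0]],
    [0.4,[0,0,-0.01],[0,0,0]],
    [0.4,[0,0,-0.03],[0,0,0]],
    [0.4,[0,0,-0.04],[0,0,0]],
    [0,[0,0,-0.04],[0,0,0]],
    [-0.3,[0,0,-0.03],[0,0,0]]
  ]
}}

```text
time_s: 16.13
eef_pos: [496.6, -65.1, 175.2]
ee_rot: [0.002, -0.073, 0.997, -0.001]
force: [-0.2, 0.6, 0.3]
grip_width: 0.57
grip_force: 0.0
```

```bash
python3 - <<'E'
from h import *
for n in("scene","top"):
    c=avg(n,4)
    print(n,"u",find(c,"u",[(391.8,-295.2),(413.6,-239.4)] if n=="scene" else [(390,-293.5),(412.3,-237)],8,2))
    h0=holes("j",(495.6,-65),.146); 
    print("j seat",find(c,"j",[h+([1.2,-1] if n=="scene" else [-.7,1.2]) for h in h0],12,2),"lfoot",hole(c,(569+2*(n=="scene"),202.6-2*(n=="scene")),8,2))
    cv2.imwrite(f"pics/now_{n}.png",c["pixels"][:,:,::-1])
E
```

```text
scene u ((array([ 376.1, -256.9]), np.float64(-0.373), np.float64(-0.1)), [array([ 391.8, -295.2]), array([ 413.6, -239.4])])
j seat None lfoot None
top u ((array([ 374.6, -254.8]), np.float64(-0.377), np.float64(0.6)), [array([ 390. , -293.5]), array([ 412.3, -237.1])])
j seat None lfoot [569.03381934 202.54161059][ WARN:0@2.370] global loadsave.cpp:1063 imwrite_ Unsupported depth image for selected encoder is fallbacked to CV_8U.
```

>>> {"op": "servo_tool", "data": {
  "commands": [
    [-0.3,[0.0148,-0.0171,0],[0,0,0]],
    [-0.3,[0.0148,-0.0171,0],[0,0,0]],
    [-0.3,[0.0148,-0.0171,0],[0,0,0]],
    [-0.3,[0.0148,-0.0171,0],[0,0,0]],
    [-0.3,[0.0148,-0.0171,0],[0,0,0]],
    [-0.3,[0.0148,-0.0171,0],[0,0,0]],
    [-0.3,[0.0148,-0.0171,0],[0,0,0]],
    [-0.3,[0.0148,-0.0171,0],[0,0,0]],
    [-0.3,[0.0148,-0.0171,0],[0,0,0]],
    [-0.3,[0.0148,-0.0174,0],[0,0,0]]
  ]
}}

```text
time_s: 17.37
eef_pos: [373.7, -256.5, 170.3]
ee_rot: [-0.001, -0.073, 0.997, 0.001]
force: [0.3, -0.3, -0.3]
grip_width: 0.652
grip_force: 0.0
```

>>> {"op": "servo_tool", "data": {
  "commands": [
    [-0.3,[0,0,0.01],[0,0,0.5]],
    [-0.3,[0,0,0.01],[0,0,0.5]],
    [-0.3,[0,0,0.01],[0,0,0.5]],
    [-0.3,[0,0,0.01],[0,0,0.5]],
    [-0.3,[0,0,0.01],[0,0,0.5]],
    [-0.3,[0,0,0.01],[0,0,0.5]],
    [-0.3,[0,0,0.01],[0,0,0.5]],
    [-0.3,[0,0,0.01],[0,0,0.5]],
    [-0.3,[0,0,0.01],[0,0,0.5]],
    [-0.3,[0,0,0],[0,0,0.48]]
  ]
}}

```text
time_s: 18.2
eef_pos: [373.7, -254.9, 78.8]
ee_rot: [-0.002, 0.188, 0.982, 0.001]
force: [0.2, 0.4, -0.4]
grip_width: 0.647
grip_force: 0.0
```

>>> {"op": "servo_tool", "data": {
  "commands": [
    [-0.3,[0,0,0],[0,0,0]],
    [-0.3,[0,0,0],[0,0,0]]
  ]
}}

```text
time_s: 18.37
eef_pos: [374.5, -255.8, 80.7]
ee_rot: [-0.0, 0.186, 0.983, 0.0]
force: [1.1, -0.6, 0.7]
grip_width: 0.651
grip_force: 0.0
```

>>> {"op": "servo_tool", "data": {
  "commands": [
    [-0.3,[0,0,0.02],[0,0,0]],
    [-0.3,[0,0,0.02],[0,0,0]],
    [-0.3,[0,0,0.015],[0,0,0]],
    [-0.3,[0,0,0.0075],[0,0,0]],
    [-0.3,[0,0,0.002],[0,0,0]],
    [-0.3,[0,0,0],[0,0,0]],
    [0.5,[0,0,0],[0,0,0]],
    [1,[0,0,0],[0,0,0]],
    [1,[0,0,0],[0,0,0]],
    [1,[0,0,0],[0,0,0]]
  ]
}}

```text
time_s: 19.2
eef_pos: [374.8, -256.2, 17.1]
ee_rot: [0.0, 0.187, 0.982, -0.0]
force: [-2.2, -0.2, 24.1]
grip_width: 0.088
grip_force: 28.8
```

>>> {"op": "servo_tool", "data": {
  "commands": [
    [1,[0,0,0],[0,0,0]],
    [1,[0,0,0],[0,0,0]],
    [1,[0,0,0],[0,0,0]],
    [1,[0,0,0],[0,0,0]],
    [1,[0,0,0],[0,0,0]]
  ]
}}

```text
time_s: 19.62
eef_pos: [374.9, -256.2, 17.2]
ee_rot: [0.0, 0.187, 0.982, -0.0]
force: [-0.0, 1.5, 5.9]
grip_width: 0.084
grip_force: 40.1
```

>>> {"op": "servo_tool", "data": {
  "commands": [
    [1,[0,0,-0.01],[0,0,0]],
    [1,[0,0,-0.02],[0,0,0]],
    [1,[0,0,-0.02],[0,0,0]],
    [1,[0,0,-0.02],[0,0,0]],
    [1,[0,0,0],[0,0,-0.5]],
    [1,[0,0,0],[0,0,-0.5]],
    [1,[0,0,0],[0,0,-0.5]],
    [1,[0,0,0],[0,0,-0.5]],
    [1,[0,0,0],[0,0,-0.5]],
    [1,[0,0,0],[0,0,-0.5]]
  ]
}}

```text
time_s: 20.45
eef_pos: [374.6, -255.9, 87.1]
ee_rot: [0.0, 0.03, 1.0, -0.0]
force: [0.5, -0.4, -1.6]
grip_width: 0.085
grip_force: 39.1
```

>>> {"op": "servo_tool", "data": {
  "commands": [
    [1,[0,0,0],[0,0,-0.5]],
    [1,[0,0,0],[0,0,-0.5]],
    [1,[0,0,0],[0,0,-0.5]],
    [1,[0,0,0],[0,0,-0.485]],
    [1,[0,0,0],[0,0,0]]
  ]
}}

```text
time_s: 20.87
eef_pos: [374.6, -255.9, 87.1]
ee_rot: [0.0, -0.074, 0.997, -0.0]
force: [0.2, 0.1, -1.7]
grip_width: 0.087
grip_force: 39.1
```

>>> {"op": "servo_tool", "data": {
  "commands": [
    [1,[-0.0095,0.0232,0],[0,0,0]],
    [1,[-0.0095,0.0232,0],[0,0,0]],
    [1,[-0.0095,0.0232,0],[0,0,0]],
    [1,[-0.0095,0.0232,0],[0,0,0]],
    [1,[-0.0095,0.0232,0],[0,0,0]],
    [1,[-0.0095,0.0232,0],[0,0,0]],
    [1,[-0.0095,0.0232,0],[0,0,0]],
    [1,[-0.0095,0.0232,0],[0,0,0]],
    [1,[-0.0095,0.0232,0],[0,0,0]],
    [1,[-0.0095,0.0232,0],[0,0,0]]
  ]
}}

```text
time_s: 21.7
eef_pos: [435.0, -11.3, 87.0]
ee_rot: [0.0, -0.072, 0.997, -0.0]
force: [0.1, -0.2, -0.3]
grip_width: 0.085
grip_force: 39.2
```

>>> {"op": "servo_tool", "data": {
  "commands": [
    [1,[0,0,0.015],[0,0,0]],
    [1,[0,0,0.015],[0,0,0]],
    [1,[0,0,0.007],[0,0,0]],
    [1,[0,0,0],[0,0,0]],
    [1,[0,0,0],[0,0,0]]
  ]
}}

```text
time_s: 22.12
eef_pos: [434.9, -12.8, 49.9]
ee_rot: [-0.0, -0.072, 0.997, 0.0]
force: [0.8, 0.1, 0.0]
grip_width: 0.082
grip_force: 39.3
```

```bash
python3 - <<'E'
from h import *
s=sense();print(s["eef_pos"],s["ee_rot"],s["grip_width"])
zb=s["eef_pos"][2]-17.2+8;print(zb)
a=2*np.arcsin(-s["ee_rot"][1]);hu=holes("u",s["eef_pos"][:2],a)
d={};L=[]
for n in("top","scene"):
    c=avg(n,4);d[n]=c
    print(n,[ (h.round(1),hole(c,h+([1.2,-1] if n=="scene" else [-.6,1.2]),zb,2)) for h in hu])
c=d["scene"];c2=dict(c);c2["pixels"]=np.clip((c["pixels"]-30)*1.3,0,255).astype(np.uint8)
cv2.imwrite("pics/u1.png",np.hstack([rect(c2,390,570,-110,90,z,2) for z in(zb,12)]))
E
```

```text
[434.94121132 -12.81337354  49.91896641] [-1.11066716e-04 -7.23468041e-02  9.97379529e-01  4.42817310e-05] 0.08150311995031484
40.71896640942509
top [(array([467.5, -38.4]), None), (array([458.8,  21. ]), None)]
scene [(array([467.5, -38.4]), array([468.02671784, -51.05146241])), (array([458.8,  21. ]), None)]
```

View pics/u1.png

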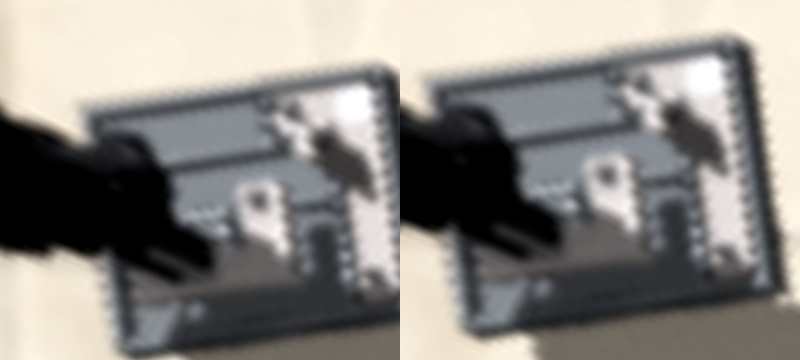

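The scene view shows the hook seated and the held U's right hole at tile (260,202), within 1 mm of the plan. Lowering it now.

>>> {"op": "servo_tool", "data": {
  "commands": [
    [1,[0,0,0.01],[0,0,0]],
    [1,[0,0,0.007],[0,0,0]],
    [1,[0,0,0.004],[0,0,0]],
    [1,[0,0,0.003],[0,0,0]],
    [1,[0,0,0.002],[0,0,0]],
    [1,[0,0,0],[0,0,0]]
  ]
}}

```text
time_s: 23.02
eef_pos: [434.8, -12.6, 23.3]
ee_rot: [-0.0, -0.073, 0.997, 0.0]
force: [0.0, -0.6, -0.5]
grip_width: 0.083
grip_force: 39.3
```

>>> {"op": "servo_tool", "data": {
  "commands": [
    [1,[0,0,0.0015],[0,0,0]],
    [1,[0,0,0],[0,0,0]],
    [0.6,[0,0,0],[0,0,0]],
    [0.4,[0,0,0],[0,0,0]],
    [0.4,[0,0,0],[0,0,0]],
    [0.4,[0,0,-0.01],[0,0,0]],
    [0.4,[0,0,-0.03],[0,0,0]],
    [0.4,[0,0,-0.04],[0,0,0]],
    [0,[0,0,-0.04],[0,0,0]],
    [-0.3,[0,0,-0.03],[0,0,0]]
  ]
}}

```text
time_s: 23.85
eef_pos: [435.2, -12.7, 175.3]
ee_rot: [0.001, -0.073, 0.997, -0.001]
force: [1.0, 0.2, -0.6]
grip_width: 0.572
grip_force: 0.0
```

```bash
python3 - <<'E'
from h import *
print(sense()["eef_pos"])
c=avg("top",4);print("lfoot",hole(c,(569,202.6),8,2))
s=avg("scene",4)
L=[]
for c in(c,s):
  c2=dict(c);c2["pixels"]=np.clip((c["pixels"]-40)*1.4,0,255).astype(np.uint8);L.append(rect(c2,440,590,180,300,8,2))
  L.append(rect(c2,390,570,-110,90,12,1.4 if 0 else 1))
cv2.imwrite("pics/l1.png",np.hstack([L[0],L[2],np.pad(np.vstack([L[1],L[3]]),((0,0),(0,0),(0,0)))[:300]]))
E
```

```text
[435.19560917 -12.65964869 175.29010414]
lfoot [569.04695993 202.53089814]
```

View pics/l1.png

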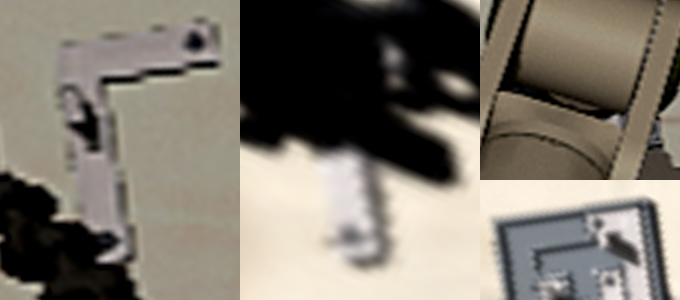

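>>> {"op": "servo_tool", "data": {
  "commands": [
    [-0.3,[-0.0132,0.0252,0],[0,0,0]],
    [-0.3,[-0.0132,0.0252,0],[0,0,0]],
    [-0.3,[-0.0132,0.0252,0],[0,0,0]],
    [-0.3,[-0.0132,0.0252,0],[0,0,0]],
    [-0.3,[-0.0132,0.0252,0],[0,0,0]],
    [-0.3,[-0.0132,0.0252,0],[0,0,0]],
    [-0.3,[-0.0132,0.0252,0],[0,0,0]],
    [-0.3,[-0.0132,0.0252,0],[0,0,0]],
    [-0.3,[-0.0132,0.0252,0],[0,0,0]],
    [-0.3,[-0.0135,0.025,0],[0,0,-0.1]]
  ]
}}

```text
time_s: 25.08
eef_pos: [529.1, 257.1, 170.8]
ee_rot: [-0.001, -0.078, 0.997, -0.0]
force: [-1.1, 0.3, -0.5]
grip_width: 0.651
grip_force: 0.0
```

>>> {"op": "servo_tool", "data": {
  "commands": [
    [-0.3,[0,0,0.02],[0,0,0]],
    [-0.3,[0,0,0.02],[0,0,0]],
    [-0.3,[0,0,0.02],[0,0,0]],
    [-0.3,[0,0,0.02],[0,0,0]],
    [-0.3,[0,0,0],[0,0,0]],
    [-0.3,[0,0,0],[0,0,0]]
  ]
}}

```text
time_s: 25.58
eef_pos: [528.6, 255.6, 91.1]
ee_rot: [-0.001, -0.078, 0.997, -0.0]
force: [0.1, 0.2, 0.7]
grip_width: 0.647
grip_force: 0.0
```

>>> {"op": "servo_tool", "data": {
  "commands": [
    [-0.3,[0,0,0.02],[0,0,0]],
    [-0.3,[0,0,0.02],[0,0,0]],
    [-0.3,[0,0,0.02],[0,0,0]],
    [-0.3,[0,0,0.01],[0,0,0]],
    [-0.3,[0,0,0.0045],[0,0,0]],
    [-0.3,[0,0,0],[0,0,0]],
    [0.5,[0,0,0],[0,0,0]],
    [1,[0,0,0],[0,0,0]],
    [1,[0,0,0],[0,0,0]],
    [1,[0,0,0],[0,0,0]]
  ]
}}

```text
time_s: 26.42
eef_pos: [529.6, 255.8, 18.3]
ee_rot: [0.001, -0.078, 0.997, 0.0]
force: [-0.1, -3.9, 14.1]
grip_width: 0.087
grip_force: 27.1
```

>>> {"op": "servo_tool", "data": {
  "commands": [
    [1,[0,0,0],[0,0,0]],
    [1,[0,0,0],[0,0,0]],
    [1,[0,0,0],[0,0,0]],
    [1,[0,0,0],[0,0,0]],
    [1,[0,0,0],[0,0,0]]
  ]
}}

```text
time_s: 26.83
eef_pos: [529.7, 255.8, 18.4]
ee_rot: [0.001, -0.078, 0.997, 0.0]
force: [-0.1, -1.2, 5.1]
grip_width: 0.084
grip_force: 40.1
```

>>> {"op": "servo_tool", "data": {
  "commands": [
    [1,[0,0,-0.01],[0,0,0]],
    [1,[0,0,-0.02],[0,0,0]],
    [1,[0,0,-0.02],[0,0,0]],
    [1,[0,0,-0.02],[0,0,0.1]],
    [1,[0,0,0],[0,0,0]]
  ]
}}

```text
time_s: 27.25
eef_pos: [530.9, 256.3, 91.9]
ee_rot: [0.003, -0.073, 0.997, 0.001]
force: [-0.0, -0.2, 0.6]
grip_width: 0.084
grip_force: 39.3
```

>>> {"op": "servo_tool", "data": {
  "commands": [
    [1,[0.0074,-0.0192,0],[0,0,0]],
    [1,[0.0074,-0.0192,0],[0,0,0]],
    [1,[0.0074,-0.0192,0],[0,0,0]],
    [1,[0.0074,-0.0192,0],[0,0,0]],
    [1,[0.0074,-0.0192,0],[0,0,0]],
    [1,[0.0074,-0.0192,0],[0,0,0]],
    [1,[0.0074,-0.0192,0],[0,0,0]],
    [1,[0.0074,-0.0192,0],[0,0,0]],
    [1,[0.0074,-0.0192,0],[0,0,0]],
    [1,[0.0074,-0.0192,0],[0,0,0]]
  ]
}}

```text
time_s: 28.08
eef_pos: [483.2, 54.2, 87.3]
ee_rot: [-0.0, -0.073, 0.997, 0.0]
force: [0.1, 0.8, -1.8]
grip_width: 0.084
grip_force: 39.3
```

>>> {"op": "servo_tool", "data": {
  "commands": [
    [1,[0,0,0.015],[0,0,0]],
    [1,[0,0,0.015],[0,0,0]],
    [1,[0,0,0.005],[0,0,0]],
    [1,[0,0,0],[0,0,0]],
    [1,[0,0,0],[0,0,0]]
  ]
}}

```text
time_s: 28.5
eef_pos: [483.9, 55.2, 52.7]
ee_rot: [-0.0, -0.073, 0.997, 0.0]
force: [0.4, 0.1, -1.3]
grip_width: 0.088
grip_force: 39.2
```

```bash
python3 - <<'E'
from h import *
s=sense();print(s["eef_pos"],s["ee_rot"],s["grip_width"])
zb=s["eef_pos"][2]-18.4+8
a=2*np.arcsin(-s["ee_rot"][1]);hu=holes("l",s["eef_pos"][:2],a);print(zb,a,hu)
d={};L=[]
c=avg("scene",4);c2=dict(c);c2["pixels"]=np.clip((c["pixels"]-30)*1.3,0,255).astype(np.uint8)
print([hole(c,h+[1.3,-.9],zb,2) for h in hu])
cv2.imwrite("pics/lp.png",np.hstack([rect(c2,390,570,-110,90,z,2) for z in(zb,12)]))
E
```

```text
[483.89539108  55.20884963  52.73221874] [-1.80753513e-04 -7.30914806e-02  9.97325223e-01  4.49718328e-05] 0.08805836585590678
42.332218742818775 0.14631343553694 [array([424.53647482,  46.46133222]), array([5.22322367e+02, 2.23692083e-01])]
[None, None]
```

View pics/lp.png

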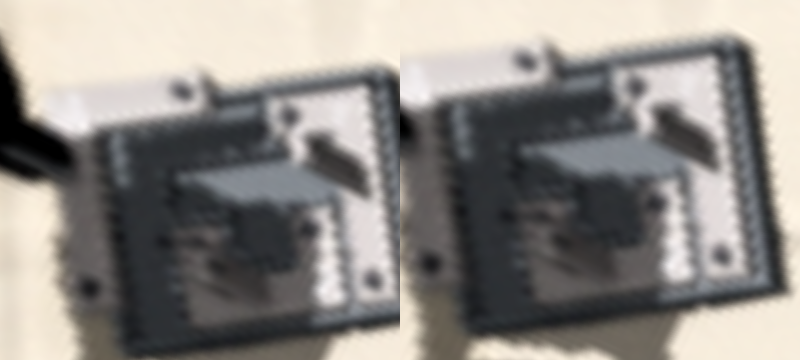

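The held L's holes show at tile (90,288) and (184,91), within 1 mm of plan after the usual camera offset. Lowering it now.

>>> {"op": "servo_tool", "data": {
  "commands": [
    [1,[0,0,0.01],[0,0,0]],
    [1,[0,0,0.008],[0,0,0]],
    [1,[0,0,0.004],[0,0,0]],
    [1,[0,0,0.003],[0,0,0]],
    [1,[0,0,0.002],[0,0,0]],
    [1,[0,0,0],[0,0,0]]
  ]
}}

```text
time_s: 29.2
eef_pos: [483.7, 55.0, 25.1]
ee_rot: [-0.0, -0.073, 0.997, 0.0]
force: [0.5, 0.2, -0.3]
grip_width: 0.08
grip_force: 39.3
```

>>> {"op": "servo_tool", "data": {
  "commands": [
    [1,[0,0,0.002],[0,0,0]],
    [1,[0,0,0],[0,0,0]],
    [0.6,[0,0,0],[0,0,0]],
    [0.4,[0,0,0],[0,0,0]],
    [0.4,[0,0,0],[0,0,0]],
    [0.4,[0,0,-0.01],[0,0,0]],
    [0.4,[0,0,-0.03],[0,0,0]],
    [0.4,[0,0,-0.04],[0,0,0]],
    [0,[0,0,-0.04],[0,0,0]],
    [-0.3,[0,0,-0.04],[0,0,0]]
  ]
}}

```text
time_s: 30.03
eef_pos: [483.4, 55.1, 186.4]
ee_rot: [0.0, -0.073, 0.997, -0.0]
force: [0.7, -0.6, -0.1]
grip_width: 0.574
grip_force: 0.0
```

>>> {"op": "servo_tool", "data": {
  "commands": [
    [-0.3,[0.015,0.028,-0.025],[0,0,0]],
    [-0.3,[0.015,0.028,-0.025],[0,0,0]],
    [-0.3,[0.015,0.028,0],[0,0,0]],
    [-0.3,[0.015,0.028,0],[0,0,0]],
    [-0.3,[0.015,0.028,0],[0,0,0]],
    [-0.3,[0.015,0.028,0],[0,0,0]],
    [-0.3,[0.015,0.028,0],[0,0,0]],
    [-0.3,[0.015,0.028,0],[0,0,0]],
    [-0.3,[0.015,0.028,0],[0,0,0]],
    [-0.3,[0.015,0.028,0],[0,0,0]]
  ]
}}

```text
time_s: 30.87
eef_pos: [293.5, 311.2, 234.5]
ee_rot: [0.001, -0.073, 0.997, 0.0]
force: [0.5, -0.3, 0.2]
grip_width: 0.649
grip_force: 0.0
```

```bash
python3 - <<'E'
from h import *
s=sense();print(s["eef_pos"],s["ee_rot"])
d={n:avg(n,4) for n in("top","scene")};pickle.dump(d,open("c3.pkl","wb"))
L=[]
for n,g,b in(("top",1.8,50),("scene",1.3,30)):
    c=d[n];c2=dict(c);c2["pixels"]=np.clip((c["pixels"]-b)*g,0,255).astype(np.uint8);L.append(rect(c2,390,570,-110,90,12,2))
    for k,st in(("l",(15,60)),("j",(9,-60)),("u",(-43.5,0))):
        o=np.array([478,-6.9])+np.array([[.9894,-.1455],[.1455,.9894]])@st
        off=[1.3,-.9] if n=="scene" else [-.5,1.2]
        print(n,k,(o+off).round(1),find(c,k,[h+off for h in holes(k,o,.146)],12,2))
cv2.imwrite("pics/seat.png",np.hstack(L))
E
```

```text
[293.45386709 311.23276017 234.54685823] [ 5.33865292e-04 -7.28534968e-02  9.97342471e-01  2.78497173e-04]
top l [483.6  55.8] ((array([483.3,  56.4]), np.float64(0.145), np.float64(-0.3)), [array([424. ,  47.6]), array([521.4,   1.4])])
top j [495.1 -63.8] ((array([494.1, -60.4]), np.float64(0.137), np.float64(0.5)), [array([440.3, -67.9]), array([525.8, -25.7])])
top u [434.5 -12. ] ((array([434.2, -11.7]), np.float64(0.15), np.float64(-0.6)), [array([466.8, -36.8]), array([458. ,  21.9])])
scene l [485.4  53.7] None
scene j [496.9 -65.9] None
scene u [436.3 -14.1] None
```

View pics/seat.png

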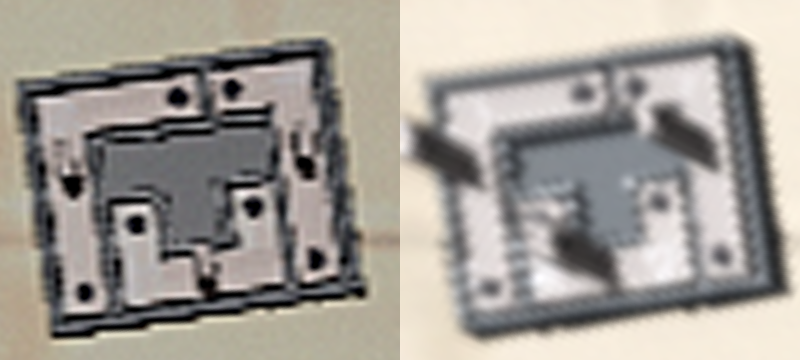

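The rectified views show all three brackets flat in their pockets: L left, hook right, U in front. The T pocket is empty because there is no T. Next I swing the magnifier back.

>>> {"op": "servo_tool", "data": {
  "commands": [
    [-0.3,[-0.0254,-0.0169,0],[0,0,0]],
    [-0.3,[-0.0254,-0.0169,0],[0,0,0]],
    [-0.3,[-0.0254,-0.0169,0],[0,0,0]],
    [-0.3,[-0.0254,-0.0169,0],[0,0,0]],
    [-0.3,[-0.0254,-0.0169,0],[0,0,0]],
    [-0.3,[-0.0254,-0.0169,0],[0,0,0]],
    [-0.3,[-0.0254,-0.0169,0],[0,0,0]],
    [-0.3,[-0.0254,-0.0169,0],[0,0,0]],
    [-0.3,[-0.0254,-0.0169,0],[0,0,0]],
    [-0.3,[-0.0254,-0.0169,0],[0,0,0]]
  ]
}}

```text
time_s: 32.1
eef_pos: [572.2, 177.9, 233.5]
ee_rot: [-0.0, -0.072, 0.997, -0.0]
force: [-0.1, 1.5, -0.7]
grip_width: 0.65
grip_force: 0.0
```

>>> {"op": "servo_tool", "data": {
  "commands": [
    [-0.3,[-0.0254,-0.0169,0],[0,0,0]],
    [-0.3,[-0.0254,-0.0169,0],[0,0,0]],
    [-0.3,[-0.0254,-0.0169,0],[0,0,0]],
    [-0.3,[-0.0254,-0.0169,0],[0,0,0]],
    [-0.3,[-0.0254,-0.0169,0],[0,0,0]],
    [-0.3,[0,0,0],[0,0,0]],
    [-0.3,[0,0,0],[0,0,0]]
  ]
}}

```text
time_s: 32.68
eef_pos: [709.3, 112.7, 231.7]
ee_rot: [-0.001, -0.071, 0.997, 0.0]
force: [-0.6, -0.3, -0.3]
grip_width: 0.651
grip_force: 0.0
```

```bash
python3 - <<'E'
from h import *
print(sense()["eef_pos"])
d=pickle.load(open("c3.pkl","rb"));W=[]
for n in d:
    c=d[n];g=c["pixels"].max(2);u,v=proj(c,(707,115,180)).astype(int)
    m=(g[v-20:v+20,u-20:u+20]<50).astype(np.uint8);k,l,st,ce=cv2.connectedComponentsWithStats(m)
    for i in range(1,k):
        if st[i,4]>12: print(n,st[i],(ce[i]+[u-20,v-20]).round(1),ray(c,*(ce[i]+[u-20,v-20]),178).round(1))
E
```

```text
[709.32937153 112.69618077 231.74080828]
top [ 16   6  13  25 118] [287.4 118.3] [715.6 112.  178. ]
scene [18 16  4 11 33] [346.1 153.8] [702.  116.8 178. ]
```

>>> {"op": "servo_tool", "data": {
  "commands": [
    [-0.3,[0.004,0.002,0.015],[0,0,0]],
    [-0.3,[0,0,0.015],[0,0,0]],
    [-0.3,[0,0,0.015],[0,0,0]],
    [-0.3,[0,0,0.012],[0,0,0]],
    [-0.3,[0,0,0.004],[0,0,0]],
    [0.3,[0,0,0],[0,0,0]],
    [0.6,[0,0,0],[0,0,0]],
    [1,[0,0,0],[0,0,0]],
    [1,[0,0,0],[0,0,0]],
    [1,[0,0,0],[0,0,0]]
  ],
  "squeeze": 30
}}

```text
time_s: 33.52
eef_pos: [704.6, 118.0, 174.2]
ee_rot: [0.001, -0.073, 0.997, 0.001]
force: [0.4, 7.2, 2.7]
grip_width: 0.176
grip_force: 30.4
```

>>> {"op": "servo_tool", "data": {
  "commands": [
    [1,[0,0,0],[0,0,0]],
    [1,[0,0,0],[0,0,0]],
    [1,[0,0,0],[0,0,0]],
    [1,[0,0,0],[0,0,0]]
  ]
}}

```text
time_s: 33.85
eef_pos: [704.6, 117.9, 174.2]
ee_rot: [0.001, -0.073, 0.997, 0.001]
force: [-0.6, 6.0, 3.1]
grip_width: 0.176
grip_force: 30.4
```

```bash
python3 - <<'E'
import numpy as np
a=np.radians(np.linspace(77,185.7,29)); p=105*np.c_[np.cos(a),np.sin(a)]
T=np.array([[-.9894,-.1455],[-.1455,.9894]])
q=np.diff((p@T.T).round(1),axis=0)/1000
print(q.round(4).tolist(), p[-1]+[680.5,13.5])
E
```

```text
[[0.0068, 0.0024], [0.0068, 0.0019], [0.007, 0.0014], [0.007, 0.001], [0.0071, 0.0004], [0.0071, 0.0], [0.0071, -0.0004], [0.0071, -0.001], [0.0069, -0.0014], [0.0069, -0.0019], [0.0067, -0.0024], [0.0065, -0.0028], [0.0064, -0.0033], [0.0061, -0.0036], [0.0058, -0.0041], [0.0055, -0.0045], [0.0053, -0.0048], [0.0049, -0.0051], [0.0045, -0.0055], [0.0041, -0.0058], [0.0038, -0.0061], [0.0033, -0.0062], [0.0029, -0.0065], [0.0025, -0.0067], [0.0019, -0.0068], [0.0016, -0.007], [0.001, -0.007], [0.0006, -0.0071]] [576.01916515   3.07142628]
```

>>> {"op": "servo_tool", "data": {
  "commands": [
    [1,[0.0068,0.0024,0],[0,0,0]],
    [1,[0.0068,0.0019,0],[0,0,0]],
    [1,[0.007,0.0014,0],[0,0,0]],
    [1,[0.007,0.001,0],[0,0,0]],
    [1,[0.0071,0.0004,0],[0,0,0]],
    [1,[0.0071,0,0],[0,0,0]],
    [1,[0.0071,-0.0004,0],[0,0,0]],
    [1,[0.0071,-0.001,0],[0,0,0]],
    [1,[0.0069,-0.0014,0],[0,0,0]],
    [1,[0.0069,-0.0019,0],[0,0,0]]
  ]
}}

```text
time_s: 34.68
eef_pos: [635.8, 108.9, 174.2]
ee_rot: [0.003, -0.073, 0.997, 0.0]
force: [6.7, 2.9, 1.2]
grip_width: 0.175
grip_force: 30.2
```

>>> {"op": "servo_tool", "data": {
  "commands": [
    [1,[0.0067,-0.0024,0],[0,0,0]],
    [1,[0.0065,-0.0028,0],[0,0,0]],
    [1,[0.0064,-0.0033,0],[0,0,0]],
    [1,[0.0061,-0.0036,0],[0,0,0]],
    [1,[0.0058,-0.0041,0],[0,0,0]],
    [1,[0.0055,-0.0045,0],[0,0,0]],
    [1,[0.0053,-0.0048,0],[0,0,0]],
    [1,[0.0049,-0.0051,0],[0,0,0]],
    [1,[0.0045,-0.0055,0],[0,0,0]],
    [1,[0.0041,-0.0058,0],[0,0,0]]
  ]
}}

```text
time_s: 35.52
eef_pos: [583.2, 62.6, 174.1]
ee_rot: [-0.002, -0.074, 0.997, 0.003]
force: [-17.9, 18.8, 11.8]
grip_width: 0.175
grip_force: 31.8
```

>>> {"op": "servo_tool", "data": {
  "commands": [
    [1,[0.0038,-0.0061,0],[0,0,0]],
    [1,[0.0033,-0.0062,0],[0,0,0]],
    [1,[0.0029,-0.0065,0],[0,0,0]],
    [1,[0.0025,-0.0067,0],[0,0,0]],
    [1,[0.0019,-0.0068,0],[0,0,0]],
    [1,[0.0016,-0.007,0],[0,0,0]],
    [1,[0.001,-0.007,0],[0,0,0]],
    [1,[0.0006,-0.0071,0],[0,0,0]],
    [1,[0,0,0],[0,0,0]]
  ]
}}

```text
time_s: 36.27
eef_pos: [574.6, 3.1, 173.8]
ee_rot: [-0.002, -0.073, 0.997, 0.0]
force: [-12.4, -2.4, 7.0]
grip_width: 0.168
grip_force: 31.3
```

>>> {"op": "servo_tool", "data": {
  "commands": [
    [0.3,[0,0,0],[0,0,0]],
    [-0.3,[0,0,0],[0,0,0]],
    [-0.3,[0,0,0],[0,0,0]],
    [-0.3,[0,0,-0.005],[0,0,0]],
    [-0.3,[0,0,-0.02],[0,0,0]],
    [-0.3,[0,0,-0.02],[0,0,0]],
    [-0.3,[0,0,-0.015],[0,0,0]],
    [-0.3,[0,0,0],[0,0,0]]
  ]
}}

```text
time_s: 36.93
eef_pos: [577.4, 3.4, 236.3]
ee_rot: [0.003, -0.073, 0.997, -0.001]
force: [0.3, -0.3, 1.3]
grip_width: 0.648
grip_force: 0.0
```

>>> {"op": "servo_tool", "data": {
  "commands": [
    [-0.3,[0.0232,0.0347,0],[0,0,0]],
    [-0.3,[0.0232,0.0347,0],[0,0,0]],
    [-0.3,[0.0232,0.0347,0],[0,0,0]],
    [-0.3,[0.0232,0.0347,0],[0,0,0]],
    [-0.3,[0.0232,0.0347,0],[0,0,0]],
    [-0.3,[0.0232,0.0347,0],[0,0,0]],
    [-0.3,[0.0232,0.0347,0],[0,0,0]],
    [-0.3,[0.0232,0.0347,0],[0,0,0]],
    [-0.3,[0.0232,0.0347,0],[0,0,0]],
    [-0.3,[0.0232,0.0347,0],[0,0,0]]
  ]
}}

```text
time_s: 37.77
eef_pos: [294.9, 313.6, 232.3]
ee_rot: [-0.0, -0.073, 0.997, 0.0]
force: [0.7, 0.5, 0.1]
grip_width: 0.65
grip_force: 0.0
```

```bash
python3 - <<'E'
from h import *
print(sense()["eef_pos"])
d={n:avg(n,4) for n in("top","scene")};pickle.dump(d,open("c4.pkl","wb"))
L=[]
for n,g,b in(("top",1.7,40),("scene",1.2,20)):
    c=d[n];c2=dict(c);c2["pixels"]=np.clip((c["pixels"]-b)*g,0,255).astype(np.uint8);a=rect(c2,410,710,-90,80,156,2);L.append(a)
cv2.imwrite("pics/lens.png",np.hstack(L)[:580])
E
```

```text
[294.86212472 313.57166984 232.26326225]
```

View pics/lens.png

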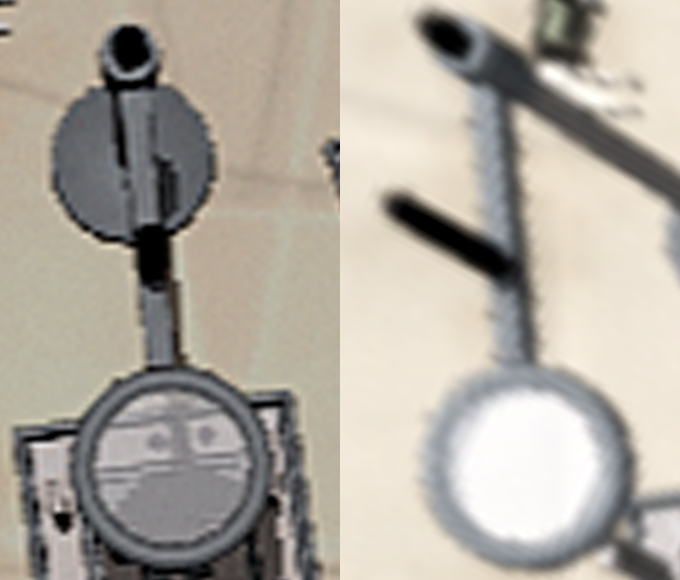

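The lens circle comes out at (477.8,−6.3) in the top camera, against a tray middle of about (477,−5.2) in the same camera. That is centred to about 1 mm. Next I measure the switch.

```bash
python3 - <<'E'
from h import *
d=pickle.load(open("c4.pkl","rb"));L=[]
for n,z in(("top",66),("scene",66)):
    c=d[n];c2=dict(c);c2["pixels"]=np.clip(c["pixels"]*(1.8 if n=="top" else 1.2),0,255).astype(np.uint8)
    L.append(rect(c2,370,500,-460,-340,z,3))
t=d["top"];u,v=proj(t,(430,-400,25)).astype(int)
m=(t["pixels"][v-22:v+22,u-22:u+22].max(2)<70).astype(np.uint8)
ct=max(cv2.findContours(m,0,2)[0],key=cv2.contourArea)
W=np.array([ray(t,p[0]+u-22,p[1]+v-22,25)[:2] for p in ct[:,0]],np.float32);print(cv2.minAreaRect(W))
cv2.imwrite("pics/sw.png",np.hstack(L))
E
```

```text
((419.439208984375, -392.7693176269531), (51.89790344238281, 73.59600830078125), 81.4548110961914)
```

View pics/sw.png

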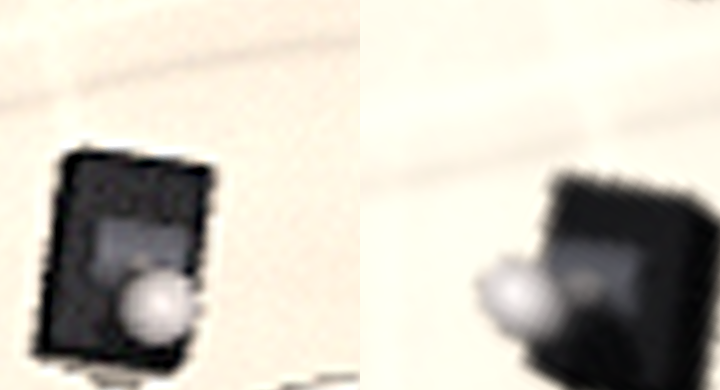

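>>> {"op": "servo_tool", "data": {
  "commands": [
    [0.5,[0,0,0],[0,0,0.46]],
    [1,[0,0,0],[0,0,0.46]],
    [1,[0,0,0],[0,0,0.46]],
    [1,[0,0,0],[0,0,0.46]],
    [1,[0,0,0],[0,0,0.47]],
    [1,[0,0,0],[0,0,0.47]],
    [1,[-0.0072,-0.0285,0],[0,0,0]],
    [1,[-0.0072,-0.0285,0],[0,0,0]],
    [1,[-0.0072,-0.0285,0],[0,0,0]],
    [1,[-0.0072,-0.0285,0],[0,0,0]]
  ]
}}

```text
time_s: 39.0
eef_pos: [309.0, 193.6, 232.5]
ee_rot: [0.0, 0.073, 0.997, -0.0]
force: [-0.4, -0.0, 0.1]
grip_width: -0.002
grip_force: 0.0
```

>>> {"op": "servo_tool", "data": {
  "commands": [
    [1,[-0.0072,-0.0285,0],[0,0,0]],
    [1,[-0.0072,-0.0285,0],[0,0,0]],
    [1,[-0.0072,-0.0285,0],[0,0,0]],
    [1,[-0.0072,-0.0285,0],[0,0,0]],
    [1,[-0.0072,-0.0285,0],[0,0,0]],
    [1,[-0.0072,-0.0285,0],[0,0,0]],
    [1,[-0.0072,-0.0285,0],[0,0,0]],
    [1,[-0.0072,-0.0285,0],[0,0,0]],
    [1,[-0.0072,-0.0285,0],[0,0,0]],
    [1,[-0.0072,-0.0285,0],[0,0,0]]
  ]
}}

```text
time_s: 39.83
eef_pos: [338.3, -99.3, 232.6]
ee_rot: [0.0, 0.074, 0.997, -0.0]
force: [0.6, -0.3, -0.5]
grip_width: -0.004
grip_force: 0.0
```

>>> {"op": "servo_tool", "data": {
  "commands": [
    [1,[-0.0072,-0.0285,0],[0,0,0]],
    [1,[-0.0072,-0.0285,0],[0,0,0]],
    [1,[-0.0072,-0.0285,0],[0,0,0]],
    [1,[-0.0072,-0.0285,0],[0,0,0]],
    [1,[-0.0072,-0.0285,0],[0,0,0]],
    [1,[-0.0072,-0.0285,0],[0,0,0]],
    [1,[-0.0072,-0.0285,0],[0,0,0]],
    [1,[-0.0072,-0.0285,0],[0,0,0]],
    [1,[-0.0072,-0.0285,0],[0,0,0]],
    [1,[-0.008,-0.028,0],[0,0,0]]
  ]
}}

```text
time_s: 40.67
eef_pos: [368.4, -391.4, 232.3]
ee_rot: [-0.0, 0.074, 0.997, 0.0]
force: [1.0, -0.0, 0.9]
grip_width: 0.001
grip_force: 0.0
```

>>> {"op": "servo_tool", "data": {
  "commands": [
    [1,[0,0,0],[0,0,0]],
    [1,[0,0,0],[0,0,0]]
  ]
}}

```text
time_s: 40.83
eef_pos: [368.4, -390.5, 231.8]
ee_rot: [-0.0, 0.074, 0.997, 0.001]
force: [0.2, 0.0, -0.3]
grip_width: -0.001
grip_force: 0.0
```

>>> {"op": "servo_tool", "data": {
  "commands": [
    [1,[0.004,0.0022,0.03],[0,0,0]],
    [1,[0,0,0.03],[0,0,0]],
    [1,[0,0,0.03],[0,0,0]],
    [1,[0,0,0.03],[0,0,0]],
    [1,[0,0,0.025],[0,0,0]],
    [1,[0,0,0.02],[0,0,0]],
    [1,[0,0,0.009],[0,0,0]],
    [1,[0,0,0],[0,0,0]]
  ]
}}

```text
time_s: 41.5
eef_pos: [365.1, -385.1, 57.3]
ee_rot: [-0.001, 0.073, 0.997, 0.001]
force: [-0.4, -0.2, -0.8]
grip_width: 0.003
grip_force: 0.0
```

>>> {"op": "servo_tool", "data": {
  "commands": [
    [1,[-0.007,0,0],[0,0,0]],
    [1,[-0.007,0,0],[0,0,0]],
    [1,[-0.007,0,0],[0,0,0]],
    [1,[-0.007,0,0],[0,0,0]],
    [1,[-0.007,0,0],[0,0,0]],
    [1,[-0.007,0,0],[0,0,0]]
  ]
}}

```text
time_s: 42.0
eef_pos: [408.5, -392.4, 59.0]
ee_rot: [0.0, 0.072, 0.997, -0.0]
force: [-1.0, -0.7, 1.2]
grip_width: 0.002
grip_force: 0.8
```

>>> {"op": "servo_tool", "data": {
  "commands": [
    [1,[-0.004,-0.001,0],[0,0,0]],
    [1,[-0.004,-0.001,0],[0,0,0]],
    [1,[-0.004,0,0],[0,0,0]],
    [1,[-0.003,0,0],[0,0,0]],
    [1,[0,0,0],[0,0,0]]
  ]
}}

```text
time_s: 42.42
eef_pos: [422.5, -396.4, 58.4]
ee_rot: [0.0, 0.072, 0.997, 0.0]
force: [-1.6, -1.2, -0.6]
grip_width: -0.002
grip_force: 0.0
```

>>> {"op": "servo_tool", "data": {
  "commands": [
    [1,[-0.003,0,0],[0,0,0]],
    [1,[0,0,0],[0,0,0]]
  ]
}}

```text
time_s: 42.58
eef_pos: [424.5, -396.7, 58.4]
ee_rot: [-0.001, 0.072, 0.997, 0.0]
force: [-3.8, 1.4, -0.3]
grip_width: -0.001
grip_force: 2.1
```

Push on until it stops.

>>> {"op": "servo_tool", "data": {
  "commands": [
    [1,[-0.003,0,0],[0,0,0]],
    [1,[0,0,0],[0,0,0]],
    [1,[0,0,0],[0,0,0]]
  ]
}}

```text
time_s: 42.83
eef_pos: [425.0, -396.8, 58.3]
ee_rot: [-0.004, 0.072, 0.997, 0.001]
force: [-19.7, 1.9, 7.3]
grip_width: 0.001
grip_force: 9.6
```

>>> {"op": "servo_tool", "data": {
  "commands": [
    [1,[-0.002,0,0],[0,0,0]],
    [1,[0,0,0],[0,0,0]],
    [1,[0,0,0],[0,0,0]]
  ]
}}

```text
time_s: 43.08
eef_pos: [425.2, -396.8, 58.2]
ee_rot: [-0.006, 0.072, 0.997, 0.002]
force: [-28.8, 3.5, 11.7]
grip_width: -0.001
grip_force: 15.0
```

At the stop, with the force rising and no further motion. I'll back off, lift, retreat to the right and check.

>>> {"op": "servo_tool", "data": {
  "commands": [
    [1,[0.008,0,0],[0,0,0]],
    [1,[0.02,0,0],[0,0,0]],
    [1,[0.02,0,-0.02],[0,0,0]],
    [1,[0,0,-0.04],[0,0,0]],
    [1,[0,0,-0.04],[0,0,0]],
    [1,[0,0,-0.04],[0,0,0]],
    [1,[0,0,-0.03],[0,0,0]],
    [1,[0.01,-0.01,0],[0,0,0]],
    [1,[0.01,-0.01,0],[0,0,0]],
    [1,[0,0,0],[0,0,0]]
  ]
}}

```text
time_s: 43.92
eef_pos: [358.7, -408.7, 229.3]
ee_rot: [0.0, 0.073, 0.997, -0.001]
force: [-0.5, -0.1, -0.0]
grip_width: -0.0
grip_force: 0.0
```

```bash
python3 - <<'E'
from h import *
s=sense();print(s["time_s"],s["eef_pos"],s["force"])
d={n:avg(n,4) for n in("top","scene")};L=[]
for n,g in(("top",1.7),("scene",1.1)):
    c=d[n];c2=dict(c);c2["pixels"]=np.clip(c["pixels"]*g,0,255).astype(np.uint8)
    L.append(np.hstack([cv2.resize(rect(c2,370,500,-460,-340,66,2),(0,0),fx=1.15,fy=1.15),cv2.resize(c2["pixels"][130:265,180:480,::-1],(520,299))]))
cv2.imwrite("pics/end.png",np.vstack([L[0],np.pad(L[1],((0,0),(0,L[0].shape[1]-L[1].shape[1]),(0,0)))]) )
E
```

```text
43.9167 [ 358.66813593 -408.73947541  229.28444934] [-0.52811175 -0.11338544 -0.00104775]
```

View pics/end.png

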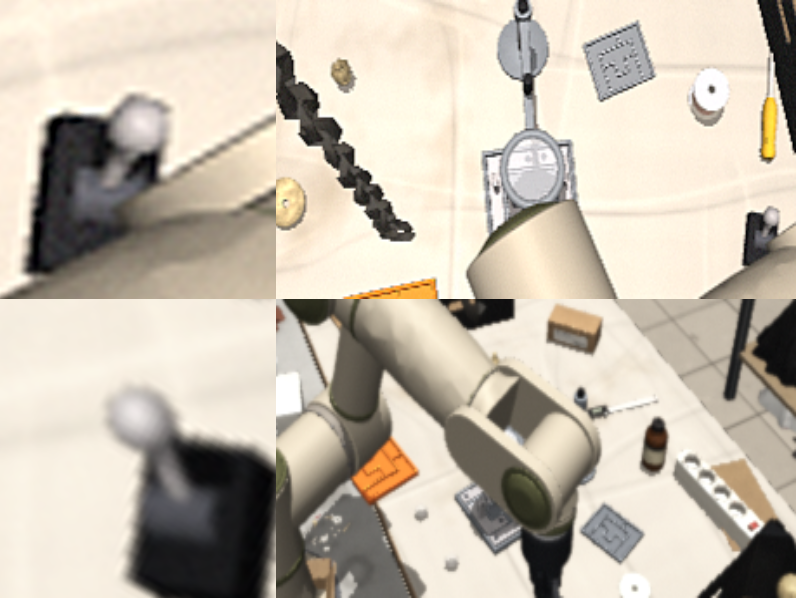

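The toggle leans away, with its ball at x≈446 mm, about 47 mm beyond where it started. The lens still sits over the tray, and the finial, dish and spool are where they were. Handing in.

```bash
python3 -c "
from rig import *
print(finish_job())"
```

```text
the job is handed in; nothing more can be done
None
```

I handed the job in at about 44 s: the L, hook and U brackets are flat in their pockets (no T on the table), the lens is centred over the tray to about 1 mm, the lamp switch is fully on, and the finial, dish and spool were left alone; no verdict was returned.

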